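# Bolt the modelling turntable

## Task

Lock the turntable so the sculptor can carve the clay bust: turn it by its upright peg until the keeper faces the bolt, then slide the bolt by its leaning handle into the keeper until you feel it seat on the stop screw inside, firmly but without ramming it, and let go. The stop screw's depth differs each time, so feel for it. Do not touch the soft clay bust, and leave everything else on the table where it is.

Things in the scene. Friction and masses are not known exactly. Their poses are not given: they have to be found in the camera images.
- stand: Fixed dark steel modelling stand. Origin: on the table, on the turntable's vertical axis. Its axes: +z up; the bolt's track runs out from it along the stand's -y (track plate 50 mm wide, top at z 108 mm, from y -134 to -320 mm); the robot side is roughly -x. The stand as a whole may be turned.
- turntable (a joint): Turntable angle (rad): a steel disc of 130 mm radius, top face at z 105 mm, with stiff friction. 0 = the keeper exactly faces the bolt; grows as the disc turns clockwise seen from above. Starts between 0.35 and 0.95, stops at -0.25 and 1.15.
- peg_top (a point): Centre of the top of the upright round turning peg of the turntable: 16 mm diameter, free height 60 mm (z 101 to 166 mm), 165 mm from the turntable's axis on a spoke beyond the rim. When the turntable reads 0 it stands on the stand's -x axis.
- bust: Soft dark clay bust fixed in the middle of the turntable, within 65 mm of its axis, from z 105 to 285 mm. Must not be touched. Its origin is the stand's origin and turns with the disc.
- keeper: Dark steel U-shaped keeper fixed on the turntable's rim: two cheeks 58 mm long, 32 mm high, 24 mm apart, open towards the outside, with a thin strap across the top. A brass stop screw of 14 mm diameter stands in it on its centre line; how deep it is set is not told. Origin at the stand's origin; turns with the disc.
- keeper_mouth (a point): Centre of the keeper's open mouth: 128 mm from the turntable's axis, at z 121 mm. With the turntable at 0 it lies on the stand's -y axis.
- bolt (a joint): How far the bolt is slid in (m), towards the turntable along the stand's +y; 0 = fully back. Starts between 0 and 0.012. Its round nose reaches the keeper's mouth at 0.022 and the stop screw somewhere between 0.046 and 0.070. Stiff sliding friction of about 4 N, stays where it is left.
- bolt_bar: The bolt: round steel bar of 18 mm diameter and 171 mm length with round ends, lying level in two staples, axis at z 121 mm. Origin on its axis at the nose (the end towards the turntable); the bar runs from there along its -y.
- bolt_handle (a point): The place to grip on the bolt's handle: a round bar of 14 mm diameter and 75 mm length that rises from the bolt's axis, 72 mm behind the nose, leaning 35 degrees from vertical towards the stand's -x. This point lies 50 mm from the bolt's axis, along the handle (41 mm above it, 29 mm to the -x side); the handle's end is 32 mm further.
- over_bar (a point): Middle between the two level aluminium rails (14 mm thick, axes at z 272 mm) of a pointing arm that run above the bolt, parallel to the track, at x -45 and +5 mm of the stand, from y -300 to -120 mm (this point: x -20, y -200). No room for a gripper straight above the handle: come in tilted about 40 degrees from the stand's -x side. The arm's post: x +50, y -300 mm of the stand.
- clay_lump: Bystander: lump of dark clay, 70 x 50 x 35 mm, origin under its centre.
- jar_small: Bystander: small jar, 52 mm wide, 55 mm tall, origin under its centre.
- spatula: Bystander: modelling spatula, 190 mm long, lying along its x.
- cup: Bystander: paper cup with black lid, 146 mm tall, origin under its centre.
- jar_a: Bystander: paint jar, 68 mm wide, 75 mm tall, origin under its centre.
- jar_b: Bystander: paint jar, 68 mm wide, 75 mm tall, origin under its centre.
- spray: Bystander: bottle, 66 mm wide, 170 mm tall, origin under its centre.
- brush: Bystander: brush, 200 mm long, lying along its x.

How it is judged:
On the way, in this order (a step that is already met when the one before it is completed fails the run):
1. the turntable is turned so that the keeper faces the bolt, the bolt still clear of the keeper (value of joint turntable between -0.06 and 0.06 rad and value of joint bolt below 0.022 m), for 0.2 s.
2. the bolt is in the keeper and pressed on the stop screw with more than 4 N (value of joint bolt above 0.043 m and contact force between bolt_bar and keeper above 4 N), for 0.1 s.
At the end, for the whole second after the job is handed in: The turntable is within 0.06 rad of facing the bolt, the bolt is slid in at least 42 mm (it has been felt to seat on the stop screw), and both are at rest (value of joint turntable between -0.06 and 0.06 rad and value of joint bolt above 0.042 m and velocity of joint bolt between -0.005 and 0.005 m/s and velocity of joint turntable between -0.02 and 0.02 rad/s); the robot touches nothing.
It fails at once if the clay bust is touched (more than 1 N) (contact force between any of the fingers, the arm and bust above 1 N).
It fails at once if the bolt is rammed: more than 30 N on the keeper or its stop screw (contact force between bolt_bar and keeper above 30 N).
It fails at once if a bystander is moved by more than 25 mm (distance of any of clay_lump, jar_small, spatula, cup, jar_a, jar_b, spray, brush from where it was at the start of the episode above 0.025 m).
It also fails if it takes over 48 s, if anything falls off the work surface, if the arm or the gripper's body presses on something with over 40 N, if the wrist force passes 120 N, or if a joint passes its speed limit or range.

## Robot

A 7-joint arm with a two-finger parallel gripper is mounted at the origin on the work surface. World frame = base frame: x ahead of the robot, y to its left, z up, the work surface at z = 0. Lengths are in m, angles in rad, forces in N, time in s.
With the tool pointing down it reaches from about 0.425 to 0.925 m from the base axis. Payload 6.8 kg.
Tool frame: the origin (TCP) lies between the finger pads; the fingertips stand 22 mm ahead of it and the grasp point (between the pads) lies 3 mm ahead of it; z points along the fingers, y is the direction in which the jaws open and shut (so a half turn about z gives the same grasp; the last joint's range is limited). The gripper opens to 85 mm and grips with 20 to 120 N. Pads are 22 mm wide; open, the fingers measure 114 mm over their backs; the gripper's body (76 mm by 85 mm) begins 54 mm behind the grasp point. The pads swing forward as they close: fully open they stand 13 mm farther back than shut.
Start: joints at [-1.368, 0.477, 0.022, 1.555, -0.011, 1.109, -0.083], TCP at [0.206, 0.643, 0.253] pointing down, gripper open.
Joint ranges: [-2.96, 2.96], [-0.34, 2.1], [-1.41, 1.46], [0.24, 2.44], [-1.37, 4.51], [0.17, 1.92], [-2.96, 2.96]. Speed limits (rad/s): [2.39, 2.39, 3.14, 3.14, 3.14, 3.14, 3.14].

## Interface

Orientations are given as a unit quaternion [w, x, y, z].
In Python, from station import bot gives the robot as it stands. The module is installed in compiled form; this text tells all that it offers.
- The arm moves only by the tool drive_tool, never from a script. Its argument "series" is one flat list of numbers, 7 for each row, row after row: the opening, from -1 (shut) to 1 (fully open), then the shift along the tool's x, y, z in mm, then the turn, a rotation vector about the tool's x, y, z in rad. In form: [jaw, x, y, z, wx, wy, wz, jaw, x, y, z, wx, wy, wz, ...]. A call has 1 to 12 rows; each row shifts and turns the commanded pose from where the row before left it, along the tool's axes as they then stand; what a row does not reach is not made up. A row lasts 1/8 s, in which the tool goes at most 62.5 mm and 10.7 degrees, less where a joint would pass 70% of its speed; a pose out of reach is approached as far as the arm can. A call with a gripper value outside its range is refused whole. The fingers move at their own pace and stop on an object; "force" is the grip in N (left out, the last holds). Time passes only in rows, so rows that do not move let the fingers close. It gives the time, the measured TCP pose, the force and the opening at its end, in the units of the state.
- bot.get_obs(): the state, without advancing time (a new reading comes with each control period).
- bot.read_camera(name): name is "scene" or "top"; returns a dict with "pixels" (384x512x3 uint8, blue, green, red), "camera_matrix" (3x3 intrinsics, pixels), "rvec" (rotation vector, rad) and "tvec" (3), from world to camera coordinates, as OpenCV has them. Camera axes: x right, y down, z forward; pixel columns grow to the right and rows downward; lengths in m; the calibration is good to about 2 mm. A picture is of the moment at which its call begins. There is no depth.
- bot.hand_in(): hands the job in, once; it reports no verdict.
The state is a dict: "t": time; "q": joint angles; "joint_vel": joint speeds; "joint_torque": joint torques, N m; "eef_pos": TCP position; "tool_rot": TCP orientation; "contact_force": force on the tool from outside, world axes, zero at the start; "torque": the same for the moment, N m; "gripper_width": opening from 0.0 (shut) to 1.0 (fully open).
Only numpy, scipy, OpenCV 4.12 (cv2) and the standard library are available. Lean on these libraries where they do the work, as an engineer would, in place of code of your own. Each camera call takes 0.05 s, during which the arm holds its last target. There are 200 camera calls.

## Working session

There is one attempt and no reset: what is moved stays moved. The work goes in short steps, Python scripts to look and compute and a tool call to move; the robot and the scene stay as the last step left them, time stands still between calls to the robot, and variables do not carry over. Pictures are saved under pics/ and viewed, about 8 in all and at most 12, crops included, and the job is handed in when it is done.

Besides the shell and the picture viewer there is one more tool, called after ">>>" as name(argument=value, ...) on one line, values as JSON. drive_tool: Moves the arm, as the interface text tells. Its arguments: {"type":"object","properties":{"series":{"type":"array"},"force":{"type":"number"}},"required":["series"]}

```bash
mkdir -p pics; python3 - <<'E'
from station import bot
import cv2,numpy as np
o=bot.get_obs()
print({k:np.round(v,3).tolist() for k,v in o.items()})
for n in("scene","top"):
    c=bot.read_camera(n);cv2.imwrite(f"pics/{n}0.png",c["pixels"])
    np.savez(f"{n}0.npz",**c)
    R=cv2.Rodrigues(np.array(c["rvec"]))[0];print(n,np.round(-R.T@np.ravel(c["tvec"]),3),np.round(R,2).tolist(),np.round(c["camera_matrix"],1).tolist())
a=cv2.imread("pics/scene0.png");b=cv2.imread("pics/top0.png")
E
```

```text
{'t': 0.0, 'q': [-1.368, 0.478, 0.022, 1.556, -0.012, 1.109, -0.083], 'joint_vel': [-0.002, -0.0, 0.002, 0.002, -0.001, -0.001, -0.001], 'joint_torque': [-0.001, -59.645, 1.608, -28.12, 0.013, 0.009, 0.0], 'eef_pos': [0.206, 0.642, 0.252], 'tool_rot': [-0.0, 0.155, 0.988, -0.001], 'contact_force': [0.644, -0.231, -0.053], 'torque': [-0.056, -0.061, -0.0], 'gripper_width': 1.002}
scene [1.153 0.814 1.01 ] [[-0.8, 0.6, -0.0], [0.39, 0.51, -0.77], [-0.46, -0.61, -0.64]] [[430.0, 0.0, 243.5], [0.0, 430.0, 186.5], [0.0, 0.0, 1.0]]
top [0.322 0.013 1.414] [[-0.0, -1.0, 0.01], [-0.98, 0.0, -0.19], [0.19, -0.01, -0.98]] [[443.7, 0.0, 251.9], [0.0, 443.7, 185.5], [0.0, 0.0, 1.0]]
```

View pics/scene0.png

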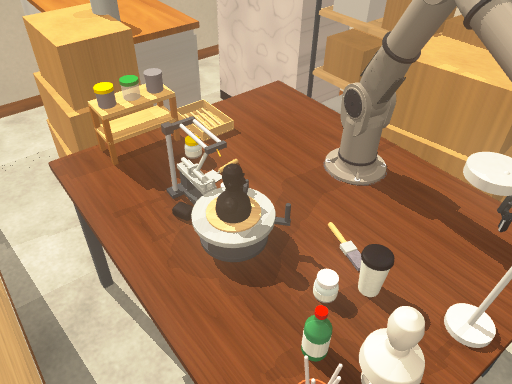

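View pics/top0.png

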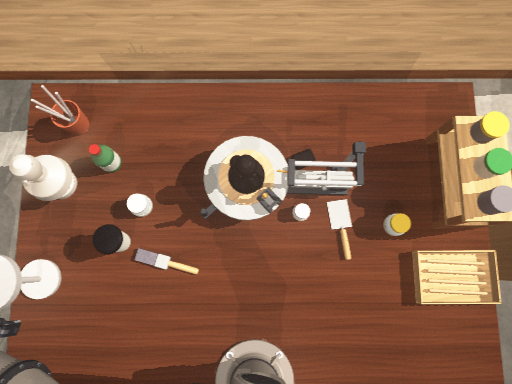

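Top view: turntable about (246,178), peg about (207,211), bolt track running right to (360,180), i.e. world −y, with a small jar at (301,212). Scene view: peg at (287,214), bolt about (200,180). I'll zoom in on both.

```bash
python3 - <<'E'
import cv2
a=cv2.imread("pics/top0.png")[125:235,190:380];cv2.imwrite("pics/topc.png",cv2.resize(a,None,fx=4.2,fy=4.2,interpolation=cv2.INTER_CUBIC))
a=cv2.imread("pics/scene0.png")[110:265,150:310];cv2.imwrite("pics/scenec.png",cv2.resize(a,None,fx=3.8,fy=3.8,interpolation=cv2.INTER_CUBIC))
E
```

```text
(no output)
```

View pics/topc.png

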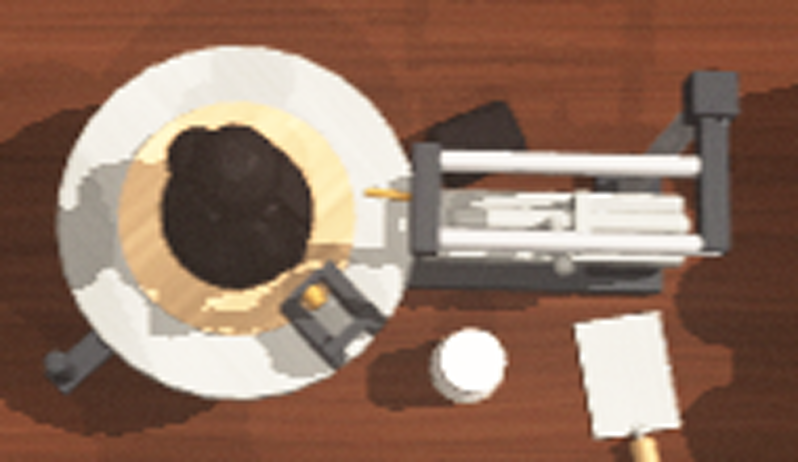

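View pics/scenec.png

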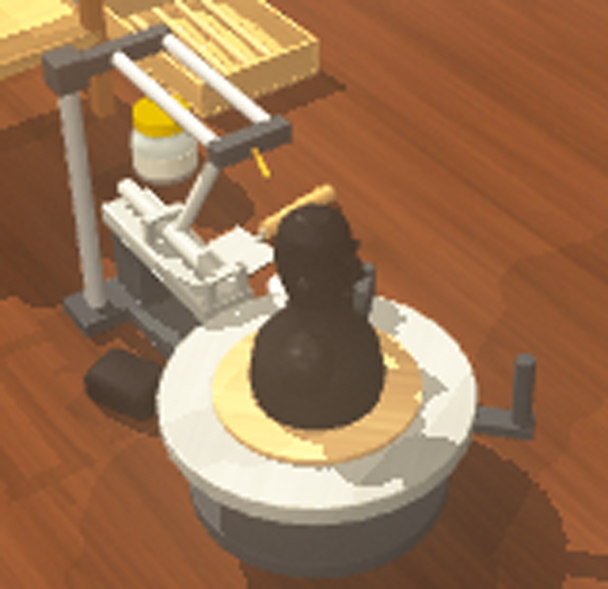

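```bash
cat > h.py <<'E'
import cv2,numpy as np
def load(n):return dict(np.load(n+".npz"))
def ray(c,p):
    R=cv2.Rodrigues(c["rvec"])[0];C=-R.T@c["tvec"].ravel()
    d=R.T@np.linalg.inv(c["camera_matrix"])@np.array([p[0],p[1],1.]);return C,d/np.linalg.norm(d)
def onz(c,p,z):
    C,d=ray(c,p);return C+d*(z-C[2])/d[2]
def tri(c1,p1,c2,p2):
    A,a=ray(c1,p1);B,b=ray(c2,p2)
    s=np.linalg.lstsq(np.c_[a,-b],B-A,rcond=None)[0];P=A+s[0]*a;Q=B+s[1]*b
    return (P+Q)/2,np.linalg.norm(P-Q)
def proj(c,P):return cv2.projectPoints(np.array([P],float),c["rvec"],c["tvec"],c["camera_matrix"],None)[0].ravel()
tc=lambda x,y:((x+.5)/4.2-.5+190,(y+.5)/4.2-.5+125)
sc=lambda x,y:((x+.5)/3.8-.5+150,(y+.5)/3.8-.5+110)
E
python3 - <<'E'
from h import *
np.set_printoptions(precision=4,suppress=True)
T,S=load("top0"),load("scene0")
# disc: bright/gray low-sat rim points along radial scans in top view
im=T["pixels"].astype(int)
red=im[...,2]-im[...,0]
pts=[]
c0=np.array([246,178.])
for a in np.radians(np.r_[0:360:4]):
    d=np.array([np.cos(a),np.sin(a)])
    for r in np.arange(48,34,-.25):
        q=c0+r*d;v=cv2.remap(T["pixels"],np.float32([[q[0]]]),np.float32([[q[1]]]),cv2.INTER_LINEAR)[0,0].astype(int)
        if v[0]>95: # blue high => not wood
            pts.append(onz(T,q,.105)[:2]);break
pts=np.array(pts)
from scipy.optimize import least_squares
f=lambda p:np.hypot(*(pts-p).T)-.130
r=least_squares(f,pts.mean(0),loss="soft_l1",f_scale=.002);print("axis",r.x,len(pts),np.median(abs(f(r.x))))
ax=r.x
for e in([(440,158),(700,167)],[(440,238),(700,246)]):
    P=[onz(T,tc(*p),.272) for p in e];d=P[1]-P[0];print("rail",P,np.degrees(np.arctan2(d[1],d[0])))
p,e=tri(T,tc(57,360),S,sc(525,358));print("peg",p,e,np.hypot(*(p[:2]-ax)),onz(T,tc(57,360),.166),onz(S,sc(525,358),.166))
p,e=tri(T,tc(565,265),S,sc(213,166));print("handle tip",p,e)
print("bust px",[onz(T,tc(235,222),.105)])
for n,z,q in(("jar_small",.055,(470,364)),):print(n,onz(T,tc(*q),z))
E
```

```text
axis [0.5993 0.022 ] 90 0.0005115313794822884
rail [array([ 0.6025, -0.1062,  0.272 ]), array([ 0.5961, -0.27  ,  0.272 ])] -92.22323143006935
rail [array([ 0.5511, -0.1051,  0.272 ]), array([ 0.5454, -0.2675,  0.272 ])] -91.9949194874021
peg [0.4888 0.1443 0.1671] 0.000988255335589605 0.16482127140750216 [0.4893 0.1441 0.166 ] [0.4876 0.1438 0.166 ]
handle tip [ 0.5502 -0.1981  0.1806] 0.0007532966296795869
bust px [array([0.5967, 0.0245, 0.105 ])]
jar_small [ 0.5001 -0.1475  0.055 ]
```

```bash
cat >> h.py <<'E'
from scipy.spatial.transform import Rotation as Ro, Slerp
def obs(pr=True):
    from station import bot
    o=bot.get_obs();p=np.array(o["eef_pos"]);q=np.array(o["tool_rot"]);R=Ro.from_quat(q[[1,2,3,0]])
    if pr:print("t",round(o["t"],2),"p",p.round(4),"z",R.as_matrix()[:,2].round(3),"yax",R.as_matrix()[:,1].round(3),"F",np.round(o["contact_force"],1),"w",round(o["gripper_width"],3),"q",np.round(o["q"],2))
    return p,R
def frame(z,y):
    z=np.array(z,float);z/=np.linalg.norm(z);y=np.array(y,float);y-=z*(y@z);y/=np.linalg.norm(y)
    return Ro.from_matrix(np.c_[np.cross(y,z),y,z])
def near(R,T): # choose half turn giving smaller rotation
    T2=T*Ro.from_euler("z",np.pi);return min((T,T2),key=lambda t:(R.inv()*t).magnitude())
def rows(p,R,wps,jaw=1):
    for (P,T,n) in wps:
        S=Slerp([0,1],Ro.concatenate([R,T]));P=np.array(P);prev,pp=R,p
        for k in range(1,n+1):
            X=p+(P-p)*k/n;Q=S(k/n)
            s=prev.inv().apply(X-pp)*1000;w=(prev.inv()*Q).as_rotvec()
            print(jaw,*np.round(s,1),*np.round(w,3),sep=",",end=",\n");prev,pp=Q,X
        p,R=P,T
ax=np.array([.5993,.0220]);yaw=np.radians(-2.1)
u=np.array([np.cos(yaw),np.sin(yaw)]);v=np.array([-u[1],u[0]])
def st(x,y,z):return np.r_[ax+x*u+y*v,z]
def peg(th,z): # position, tangent
    a=np.pi+yaw-th;return np.r_[ax+.165*np.array([np.cos(a),np.sin(a)]),z],np.array([-np.sin(a),np.cos(a),0])
E
python3 - <<'E'
from h import *
p,R=obs();P,t=peg(.80,.26);print(P,t,peg(0,.14))
T=near(R,frame([0,0,-1],t))
rows(p,R,[([.206,.42,.26],R,5),(P,T,9),(np.r_[P[:2],.14],T,4)])
E
```

```text
t 0.1 p [0.2063 0.6422 0.2524] z [-0.    -0.002 -1.   ] yax [ 0.306  0.952 -0.002] F [ 0.2 -0.3 -1.1] w 1.001 q [-1.37  0.48  0.02  1.56 -0.01  1.11 -0.08]
[0.48875789 0.1444967  0.26      ] [-0.74240423 -0.66995221  0.        ] (array([0.43441082, 0.02804621, 0.14      ]), array([-0.03664371, -0.99932839,  0.        ]))
1,-13.5,-42.3,-1.4,0.0,0.0,0.0,
1,-13.5,-42.3,-1.4,0.0,0.0,0.0,
1,-13.5,-42.3,-1.4,0.0,0.0,0.0,
1,-13.5,-42.3,-1.4,0.0,0.0,0.0,
1,-13.5,-42.3,-1.4,0.0,0.0,0.0,
1,-39.3,-19.5,0.0,-0.0,0.0,0.058,
1,-40.3,-17.2,0.0,-0.0,0.0,0.058,
1,-41.3,-14.8,0.0,-0.0,0.0,0.058,
1,-42.1,-12.4,0.0,-0.0,0.0,0.058,
1,-42.7,-9.9,0.0,-0.0,0.0,0.058,
1,-43.2,-7.4,0.0,-0.0,0.0,0.058,
1,-43.6,-4.9,0.0,-0.0,0.0,0.058,
1,-43.8,-2.3,0.0,-0.0,0.0,0.058,
1,-43.9,0.3,0.0,-0.0,0.0,0.058,
1,0.0,0.0,30.0,0.0,0.0,0.0,
1,0.0,0.0,30.0,0.0,0.0,0.0,
1,0.0,0.0,30.0,0.0,0.0,0.0,
1,0.0,0.0,30.0,0.0,0.0,0.0,
```

>>> drive_tool(series=[1,-13.5,-42.3,-1.4,0,0,0,1,-13.5,-42.3,-1.4,0,0,0,1,-13.5,-42.3,-1.4,0,0,0,1,-13.5,-42.3,-1.4,0,0,0,1,-13.5,-42.3,-1.4,0,0,0,1,-39.3,-19.5,0,0,0,0.058,1,-40.3,-17.2,0,0,0,0.058,1,-41.3,-14.8,0,0,0,0.058,1,-42.1,-12.4,0,0,0,0.058,1,-42.7,-9.9,0,0,0,0.058,1,-43.2,-7.4,0,0,0,0.058,1,-43.6,-4.9,0,0,0,0.058])

```text
t: 1.6
eef_pos: [0.4268, 0.2055, 0.2602]
tool_rot: [-0.0, 0.352, 0.936, -0.0]
contact_force: [-0.0, -0.3, -0.9]
gripper_width: 1.0
```

>>> drive_tool(series=[1,-43.8,-2.3,0,0,0,0.058,1,-43.9,0.3,0,0,0,0.058,1,0,0,0,0,0,0,1,0,0,0,0,0,0])

```text
t: 2.1
eef_pos: [0.4886, 0.1461, 0.2599]
tool_rot: [-0.001, 0.404, 0.915, -0.0]
contact_force: [0.3, 0.7, -0.3]
gripper_width: 0.999
```

```bash
python3 - <<'E'
from h import *
p,R=obs();P,t=peg(.80,.26)
T=near(R,frame([0,0,-1],t))
rows(p,R,[(P,T,1),(np.r_[P[:2],.14],T,4)])
E
```

```text
t 2.1 p [0.4886 0.1461 0.2599] z [-0.001 -0.    -1.   ] yax [ 0.739  0.673 -0.001] F [ 0.3  0.7 -0.3] w 0.999 q [-0.77  0.2   0.42  1.96 -0.1   1.    0.43]
1,-1.3,-1.0,-0.1,-0.001,-0.001,0.004,
1,0.0,0.0,30.0,0.0,0.0,0.0,
1,0.0,0.0,30.0,0.0,0.0,0.0,
1,0.0,0.0,30.0,0.0,0.0,0.0,
1,0.0,0.0,30.0,0.0,0.0,0.0,
```

>>> drive_tool(series=[1,-1.3,-1,30,0,0,0,1,0,0,30,0,0,0,1,0,0,30,0,0,0,1,0,0,28,0,0,0,-1,0,0,0,0,0,0,-1,0,0,0,0,0,0,-1,0,0,0,0,0,0,-1,0,0,0,0,0,0,-1,0,0,0,0,0,0,-1,0,0,0,0,0,0], force=40)

```text
t: 3.35
eef_pos: [0.4899, 0.1444, 0.1433]
tool_rot: [0.0, 0.405, 0.915, 0.001]
contact_force: [-1.1, 0.0, 6.7]
gripper_width: 0.179
```

```bash
python3 - <<'E'
from h import *
p,R=obs()
d=p[:2]-ax;th=np.pi+yaw-np.arctan2(d[1],d[0]);print("th",th,"r",np.hypot(*d))
n=16;w=[]
for k in range(1,n+1):
    a=-th*k/n # turn ccw
    P,t=peg(th*(1-k/n),p[2]);w.append((P,near(R,frame([0,0,-1],t)) if 0 else Ro.from_euler("z",th*k/n)*R,1))
rows(p,R,w,-1)
E
```

```text
t 3.35 p [0.4899 0.1444 0.1433] z [ 0.001  0.001 -1.   ] yax [0.74  0.673 0.002] F [-1.1  0.   6.7] w 0.179 q [-0.72  0.37  0.38  2.07 -0.2   0.74  0.52]
th 0.8047838154455111 r 0.1642083571541831
-1,0.7,-8.3,-0.0,0.0,0.0,-0.05,
-1,-0.1,-8.3,-0.0,0.0,0.0,-0.05,
-1,-0.1,-8.3,-0.0,0.0,0.0,-0.05,
-1,-0.1,-8.3,-0.0,0.0,0.0,-0.05,
-1,-0.1,-8.3,-0.0,0.0,0.0,-0.05,
-1,-0.1,-8.3,-0.0,0.0,0.0,-0.05,
-1,-0.1,-8.3,-0.0,0.0,0.0,-0.05,
-1,-0.1,-8.3,-0.0,0.0,0.0,-0.05,
-1,-0.1,-8.3,-0.0,0.0,0.0,-0.05,
-1,-0.1,-8.3,-0.0,0.0,0.0,-0.05,
-1,-0.1,-8.3,-0.0,0.0,0.0,-0.05,
-1,-0.1,-8.3,-0.0,0.0,0.0,-0.05,
-1,-0.1,-8.3,-0.0,0.0,0.0,-0.05,
-1,-0.1,-8.3,-0.0,0.0,0.0,-0.05,
-1,-0.1,-8.3,-0.0,0.0,0.0,-0.05,
-1,-0.1,-8.3,-0.0,0.0,0.0,-0.05,
```

>>> drive_tool(series=[-1,0,-8.3,0,0,0,-0.05,-1,-0.1,-8.3,0,0,0,-0.05,-1,-0.1,-8.3,0,0,0,-0.05,-1,-0.1,-8.3,0,0,0,-0.05,-1,-0.1,-8.3,0,0,0,-0.05,-1,-0.1,-8.3,0,0,0,-0.05,-1,-0.1,-8.3,0,0,0,-0.05,-1,-0.1,-8.3,0,0,0,-0.05])

```text
t: 4.35
eef_pos: [0.4507, 0.0919, 0.1433]
tool_rot: [0.001, 0.214, 0.977, 0.001]
contact_force: [1.4, 1.1, 3.4]
gripper_width: 0.174
```

```bash
python3 - <<'E'
from h import *
p,R=obs()
d=p[:2]-ax;th=np.pi+yaw-np.arctan2(d[1],d[0]);print("th",th,"r",np.hypot(*d))
E
```

```text
t 4.35 p [0.4507 0.0919 0.1433] z [ 0.003  0.001 -1.   ] yax [0.418 0.909 0.002] F [1.4 1.1 3.4] w 0.174 q [-0.6   0.28  0.3   2.18 -0.13  0.7   0.94]
th 0.40311432512324163 r 0.16424881573342492
```

>>> drive_tool(series=[-1,-0.1,-8.3,0,0,0,-0.05,-1,-0.1,-8.3,0,0,0,-0.05,-1,-0.1,-8.3,0,0,0,-0.05,-1,-0.1,-8.3,0,0,0,-0.05,-1,-0.1,-8.3,0,0,0,-0.05,-1,-0.1,-8.3,0,0,0,-0.05,-1,-0.1,-8.3,0,0,0,-0.05,-1,-0.1,-8.3,0,0,0,-0.05,-1,0,0,0,0,0,0,-1,0,0,0,0,0,0])

```text
t: 5.6
eef_pos: [0.4351, 0.0277, 0.1433]
tool_rot: [0.002, 0.017, 1.0, 0.0]
contact_force: [2.1, -0.8, 7.5]
gripper_width: 0.175
```

```bash
python3 - <<'E'
from h import *
from station import bot
p,R=obs()
d=p[:2]-ax;th=np.pi+yaw-np.arctan2(d[1],d[0]);print("th",th,"r",np.hypot(*d))
c=bot.read_camera("top");np.savez("top1.npz",**c);cv2.imwrite("pics/top1.png",cv2.resize(c["pixels"][125:235,190:380],None,fx=4.2,fy=4.2,interpolation=cv2.INTER_CUBIC))
E
```

```text
t 5.6 p [0.4351 0.0277 0.1433] z [ 0.003  0.001 -1.   ] yax [0.034 0.999 0.001] F [ 2.1 -0.8  7.5] w 0.175 q [-0.43  0.24  0.25  2.22 -0.1   0.68  1.43]
th -0.0022289117615419407 r 0.16426366971156206
```

View pics/top1.png

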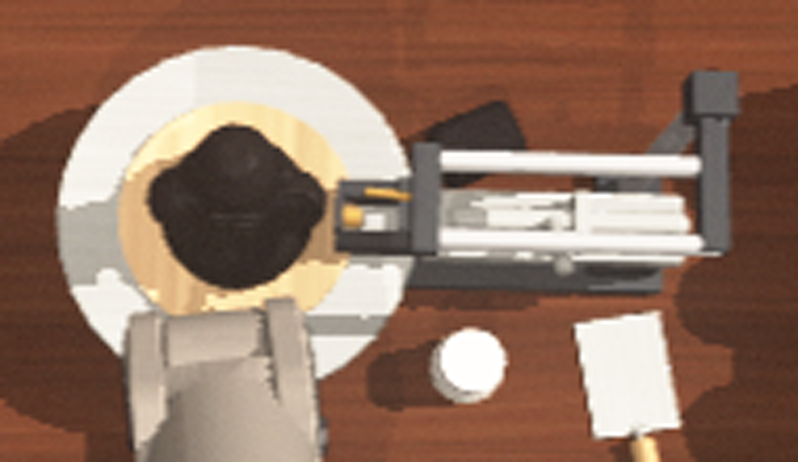

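```bash
python3 - <<'E'
from h import *
np.set_printoptions(precision=4,suppress=True)
T=load("top1")
def S(q,z):
    P=onz(T,tc(*q),z);d=P[:2]-ax;return np.array([d@u,d@v])
print("cheek edges",S((375,180),.137),S((375,253),.137),"screw",S((352,215),.137),S((352,215),.121))
p,R=obs()
t=np.radians(43);zt=np.r_[np.sin(t)*u,-np.cos(t)]
h=lambda s,a:st(-a*np.sin(np.radians(35)),-.222+s,.121+a*np.cos(np.radians(35)))
T2=near(R,frame(zt,np.r_[v,0]));print(T2.as_matrix(),h(0,.054))
g=h(0,.054)-.003*zt
up=np.r_[p[:2],.27]
rows(p,R,[(up,R,3),(g-.12*zt,T2,7),(g,T2,5)])
E
```

```text
cheek edges [ 0.0241 -0.0955] [-0.0282 -0.0965] screw [-0.0016 -0.0799] [ 0.0018 -0.0806]
t 5.65 p [0.4351 0.0277 0.1433] z [ 0.003  0.    -1.   ] yax [0.034 0.999 0.001] F [ 1.6 -0.8  7.1] w 0.174 q [-0.43  0.24  0.25  2.22 -0.1   0.68  1.43]
[[-0.7309  0.0366  0.6815]
 [ 0.0268  0.9993 -0.025 ]
 [-0.682  -0.     -0.7314]] [ 0.5602 -0.1987  0.1652]
1,-0.1,0.0,-42.2,0.0,0.0,0.0,
1,-0.1,0.0,-42.2,0.0,0.0,0.0,
1,-0.1,0.0,-42.2,0.0,0.0,0.0,
1,-7.0,-31.7,2.1,0.0,-0.107,0.0,
1,-6.7,-31.7,2.9,0.0,-0.107,0.0,
1,-6.4,-31.7,3.6,0.0,-0.107,0.0,
1,-6.0,-31.7,4.2,0.0,-0.107,0.0,
1,-5.5,-31.7,4.9,0.0,-0.107,0.0,
1,-5.0,-31.7,5.4,0.0,-0.107,0.0,
1,-4.4,-31.7,5.9,0.0,-0.107,0.0,
1,-0.0,-0.0,24.0,0.0,0.0,0.0,
1,-0.0,-0.0,24.0,0.0,0.0,0.0,
1,0.0,0.0,24.0,0.0,0.0,0.0,
1,-0.0,-0.0,24.0,0.0,0.0,0.0,
1,-0.0,-0.0,24.0,0.0,0.0,0.0,
```

>>> drive_tool(series=[1,0,0,0,0,0,0,1,0,0,0,0,0,0,1,0,0,0,0,0,0,1,0,0,0,0,0,0,1,0,0,-42,0,0,0,1,0,0,-42,0,0,0,1,0,0,-42,0,0,0,1,-7,-31.7,2,0,-0.107,0,1,-6.7,-31.7,3,0,-0.107,0,1,-6.4,-31.7,3.6,0,-0.107,0,1,-6,-31.7,4.2,0,-0.107,0,1,-5.5,-31.7,4.9,0,-0.107,0])

```text
t: 7.15
eef_pos: [0.4633, -0.1334, 0.2579]
tool_rot: [0.266, 0.016, 0.964, -0.005]
contact_force: [-0.1, 1.2, -0.3]
gripper_width: 1.0
```

>>> drive_tool(series=[1,-5,-31.7,5.4,0,-0.107,0,1,-4.4,-31.7,6,0,-0.107,0,1,0,0,0,0,0,0,1,0,0,0,0,0,0])

```text
t: 7.65
eef_pos: [0.4722, -0.1578, 0.2562]
tool_rot: [0.32, 0.01, 0.947, 0.008]
contact_force: [0.9, 0.2, 0.0]
gripper_width: 1.002
```

```bash
python3 - <<'E'
from h import *
from station import bot
p,R=obs()
t=np.radians(43);zt=np.r_[np.sin(t)*u,-np.cos(t)]
h=lambda s,a:st(-a*np.sin(np.radians(35)),-.222+s,.121+a*np.cos(np.radians(35)))
T2=near(R,frame(zt,np.r_[v,0]))
g=h(0,.054)-.003*zt
rows(p,R,[(g-.12*zt,T2,1),(g,T2,5)])
o=[]
for n in("top","scene"):
    c=bot.read_camera(n);np.savez(n+"2.npz",**c);im=c["pixels"]
    im=im[125:235,190:380] if n=="top" else im[110:265,150:340]
    o.append(cv2.resize(im,(760,int(im.shape[0]*760/im.shape[1])),interpolation=cv2.INTER_CUBIC))
cv2.imwrite("pics/s2.png",o[1]);
p2=np.vstack([cv2.resize(o[0],None,fx=.75,fy=.75),cv2.resize(o[1],None,fx=.75,fy=.75)[:260]]);cv2.imwrite("pics/b2.png",p2);print(p2.shape)
E
```

```text
t 7.65 p [ 0.4722 -0.1578  0.2562] z [ 0.606  0.01  -0.795] yax [0.013 1.    0.022] F [0.9 0.2 0. ] w 1.002 q [-0.55 -0.13  0.85  2.41 -0.51  0.22  2.33]
1,-3.6,-37.8,3.0,0.032,-0.1,0.004,
1,-0.0,-0.0,24.0,0.0,0.0,0.0,
1,-0.0,-0.0,24.0,0.0,0.0,0.0,
1,0.0,0.0,24.0,0.0,0.0,0.0,
1,-0.0,-0.0,24.0,0.0,0.0,0.0,
1,-0.0,-0.0,24.0,0.0,0.0,0.0,
(590, 570, 3)
```

View pics/b2.png

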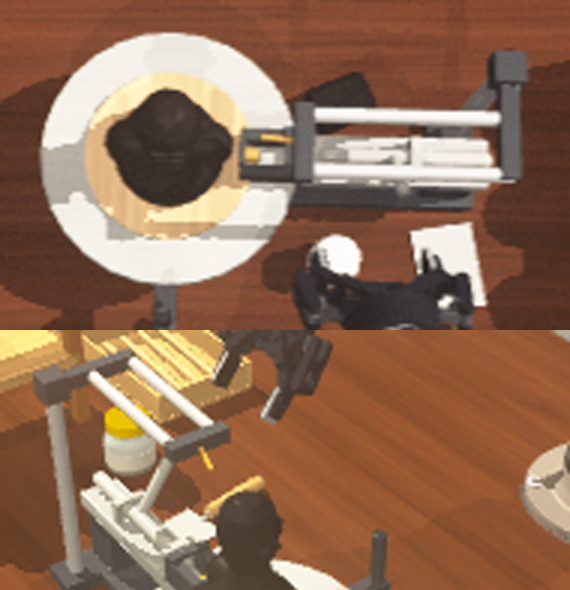

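Keeper squarely faces the bolt (screw seen at (250,153), bolt nose clear), and the peg now sits at the −x side. The tool was stopped near the limits of joints 4 and 6 before full tilt, so I'll come in from a nearer pre-grasp where the arm is less folded.

>>> drive_tool(series=[1,-1,-13,17,0.01,-0.03,0,1,-1,-13,17,0.01,-0.03,0,1,-1,-12,17,0.01,-0.04,0,1,0,0,0,0,0,0])

```text
t: 8.25
eef_pos: [0.496, -0.1839, 0.2468]
tool_rot: [0.351, 0.011, 0.936, 0.006]
contact_force: [0.5, 0.0, -0.4]
gripper_width: 0.996
```

```bash
cat >> h.py <<'E'
t43=np.radians(43);zt=np.r_[np.sin(t43)*u,-np.cos(t43)]
hp=lambda s,a:st(-a*np.sin(np.radians(35)),-.222+s,.121+a*np.cos(np.radians(35)))
E
python3 - <<'E'
from h import *
p,R=obs();T2=near(R,frame(zt,np.r_[v,0]));g=hp(0,.054)-.003*zt
print("err to g in tool",R.inv().apply(g-p)*1e3,(R.inv()*T2).as_rotvec())
E
```

```text
t 8.25 p [ 0.496  -0.1839  0.2468] z [ 0.657  0.003 -0.754] yax [0.016 1.    0.019] F [ 0.5  0.  -0.4] w 0.996 q [-1.07 -0.13  1.45  2.41 -1.04  0.17  2.96]
err to g in tool [  4.98078067 -15.23546958 100.64187723] [ 0.02745486 -0.03383463  0.0025118 ]
```

```bash
cat > fk.py <<'E'
from h import *
import itertools
from scipy.optimize import least_squares
D=[([-1.368,.478,.022,1.556,-.012,1.109,-.083],[.2063,.6422,.2524],[0,-.002,-1],[.306,.952,-.002]),
([-.77,.2,.42,1.96,-.1,1,.43],[.4886,.1461,.2599],[-.001,0,-1],[.739,.673,-.001]),
([-.72,.37,.38,2.07,-.2,.74,.52],[.4899,.1444,.1433],[.001,.001,-1],[.74,.673,.002]),
([-.6,.28,.3,2.18,-.13,.7,.94],[.4507,.0919,.1433],[.003,.001,-1],[.418,.909,.002]),
([-.43,.24,.25,2.22,-.1,.68,1.43],[.4351,.0277,.1433],[.003,.001,-1],[.034,.999,.001]),
([-.55,-.13,.85,2.41,-.51,.22,2.33],[.4722,-.1578,.2562],[.606,.01,-.795],[.013,1,.022]),
([-1.07,-.13,1.45,2.41,-1.04,.17,2.96],[.496,-.1839,.2468],[.657,.003,-.754],[.016,1,.019])]
def ori(q,s):
    ax=[(0,0,s[0]),(0,1,0),(0,0,s[1]),(0,s[4],0),(0,0,s[2]),(0,s[5],0),(0,0,s[3])]
    out=[Ro.identity()]
    for a,x in zip(ax,q):out.append(out[-1]*Ro.from_rotvec(np.array(a)*x))
    return out
if __name__=="__main__":
    res=[]
    for s in itertools.product([1,-1],repeat=6):
        A=[ori(d[0],s)[-1] for d in D];B=[frame(d[2],d[3]) for d in D]
        # B = Rb * A * Rt ; Rb=rotz(c)
        f=lambda x:np.concatenate([(b.inv()*Ro.from_euler("z",x[0])*a*Ro.from_rotvec(x[1:])).as_rotvec() for a,b in zip(A,B)])
        for c0 in(0,1.57,3.14,-1.57):
          for t0 in (0,1.57,3.1,-1.57):
            r=least_squares(f,[c0,0,0,t0]);res.append((r.cost,s,r.x))
    res.sort(key=lambda r:r[0]);[print(r) for r in res[:4]]
E
python3 fk.py
```

```text
(np.float64(0.00027663406259941686), (-1, -1, -1, -1, 1, 1), array([ 6.00791253e-04, -1.09146101e-04, -1.46177259e-04,  1.57130829e+00]))
(np.float64(0.00027663406259941707), (-1, -1, -1, -1, 1, 1), array([ 6.00790587e-04, -1.09146203e-04, -1.46177308e-04,  1.57130829e+00]))
(np.float64(0.00027663406259941734), (-1, -1, -1, -1, 1, 1), array([ 6.00790008e-04, -1.09146178e-04, -1.46177514e-04,  1.57130828e+00]))
(np.float64(0.00027663406259942076), (-1, -1, -1, -1, 1, 1), array([ 6.00788761e-04, -1.09146214e-04, -1.46177999e-04,  1.57130828e+00]))
```

```bash
cat > fk2.py <<'E'
from fk import *
S=(-1,-1,-1,-1,1,1)
def feats(q):
    o=ori(q,S);m=[r.as_matrix() for r in o]
    return np.c_[m[0][:,2],m[1][:,0],m[1][:,1],m[3],m[5],m[6][:,0],m[6][:,1],m[7][:,2]],o[-1]*Ro.from_euler("z",np.pi/2)
A=np.vstack([feats(d[0])[0] for d in D]);b=np.concatenate([d[1] for d in D])
lam=.003
x=np.linalg.solve(A.T@A+lam**2*np.eye(A.shape[1]),A.T@b)
def fk(q):
    F,R=feats(q);return F@x,R
LO=np.array([-2.96,-.34,-1.41,.24,-1.37,.17,-2.96]);HI=np.array([2.96,2.1,1.46,2.44,4.51,1.92,2.96])
if __name__=="__main__":
    print(x.round(3),np.abs(A@x-b).max())
    g=hp(0,.054)-.003*zt
    rng=np.random.default_rng(0)
    for s in(0,.065):
      for back in(0,.06,.12):
       for y in(1,-1):
        T=frame(zt,y*np.r_[v,0]);P=hp(s,.054)-.003*zt-back*zt;sol=[]
        for k in range(60):
            q0=rng.uniform(LO,HI)
            f=lambda q:np.r_[(fk(q)[0]-P)*10,(fk(q)[1].inv()*T).as_rotvec()*3,.02*(q-(LO+HI)/2)/(HI-LO)]
            r=least_squares(f,q0,bounds=(LO,HI),max_nfev=80)
            if np.abs(r.fun[:6]).max()<.03:
                m=np.min(np.minimum(r.x-LO,HI-r.x));sol.append((m,r.x))
        sol.sort(key=lambda a:-a[0]);print(s,back,y,len(sol),[(round(a,2),q.round(2).tolist()) for a,q in sol[:20:6]])
E
python3 fk2.py
```

```text
[ 0.279  0.009 -0.033 -0.01  -0.051  0.537  0.001  0.009  0.477  0.002
  0.009  0.293] 0.0036036552299881786
0 0 1 30 [(np.float64(0.09), [1.34, 0.65, -1.32, 2.21, 1.78, 0.43, 0.26]), (np.float64(0.06), [1.35, 0.68, -1.35, 2.21, 1.77, 0.46, 0.28]), (np.float64(0.0), [1.38, 0.73, -1.41, 2.2, 1.75, 0.52, 0.33]), (np.float64(0.0), [1.38, 0.73, -1.41, 2.2, 1.75, 0.52, 0.33])]
0 0 -1 45 [(np.float64(0.08), [0.07, 0.31, 0.21, 2.36, 3.81, 0.33, 1.06]), (np.float64(0.06), [-0.28, 0.39, 0.66, 2.38, 4.03, 0.5, 0.81]), (np.float64(0.05), [-0.47, 0.52, 0.95, 2.39, 4.13, 0.67, 0.66]), (np.float64(0.05), [-0.5, 0.55, 0.99, 2.39, 4.14, 0.71, 0.64])]
0 0.06 1 34 [(np.float64(0.04), [0.3, 0.15, -0.02, 2.4, 4.01, 0.21, -2.24]), (np.float64(0.02), [0.44, 0.15, -0.18, 2.39, 3.94, 0.19, -2.17]), (np.float64(0.02), [0.44, 0.15, -0.18, 2.39, 3.94, 0.19, -2.17]), (np.float64(0.0), [1.5, 0.49, -1.41, 2.24, 1.51, 0.3, 0.46])]
0 0.06 -1 32 [(np.float64(0.03), [0.1, 0.15, 0.21, 2.41, 4.08, 0.25, 0.82]), (np.float64(0.03), [0.1, 0.15, 0.21, 2.41, 4.08, 0.25, 0.82]), (np.float64(0.0), [1.5, 0.49, -1.41, 2.24, 1.5
[... 1047 characters left out ...]
5]), (np.float64(0.0), [1.36, 0.4, -1.41, 2.3, 1.66, 0.34, 0.14]), (np.float64(0.0), [1.12, 0.24, -1.1, 2.32, 1.86, 0.17, -0.15])]
0.065 0.06 -1 23 [(np.float64(0.0), [1.11, 0.24, -1.09, 2.32, 1.89, 0.17, 2.96]), (np.float64(0.0), [1.11, 0.24, -1.09, 2.32, 1.89, 0.17, 2.96]), (np.float64(0.0), [1.36, 0.4, -1.41, 2.29, 1.62, 0.33, -2.96]), (np.float64(0.0), [1.36, 0.4, -1.41, 2.29, 1.62, 0.33, -2.96])]
0.065 0.12 1 12 [(np.float64(0.0), [-0.95, -0.34, 1.01, 2.44, 1.06, 0.24, 0.72]), (np.float64(0.0), [-0.95, -0.34, 1.01, 2.44, 1.06, 0.24, 0.72])]
0.065 0.12 -1 9 [(np.float64(0.0), [-0.87, -0.28, 0.97, 2.44, 0.92, 0.17, -2.29]), (np.float64(0.0), [-0.87, -0.28, 0.97, 2.44, 0.92, 0.17, -2.29])]
```

```bash
python3 - <<'E'
from h import *
p,R=obs();t=np.radians(5)
T=near(R,frame(np.r_[np.sin(t)*u,-np.cos(t)],np.r_[v,0]))
rows(p,R,[([.50,-.20,.36],T,10)])
E
```

```text
t 8.25 p [ 0.496  -0.1839  0.2468] z [ 0.657  0.003 -0.754] yax [0.016 1.    0.019] F [ 0.5  0.  -0.4] w 0.996 q [-1.07 -0.13  1.45  2.41 -1.04  0.17  2.96]
1,-7.8,-1.4,-8.3,0.003,0.063,0.001,
1,-7.2,-1.4,-8.7,0.003,0.063,0.001,
1,-6.7,-1.4,-9.2,0.003,0.063,0.001,
1,-6.1,-1.4,-9.6,0.003,0.063,0.001,
1,-5.5,-1.5,-9.9,0.003,0.063,0.001,
1,-4.8,-1.5,-10.3,0.003,0.063,0.001,
1,-4.2,-1.5,-10.5,0.003,0.063,0.001,
1,-3.5,-1.5,-10.8,0.003,0.063,0.001,
1,-2.8,-1.5,-11.0,0.003,0.063,0.001,
1,-2.1,-1.6,-11.1,0.003,0.063,0.001,
```

>>> drive_tool(series=[1,-7.8,-1.4,-8.3,0,0.063,0,1,-7.2,-1.4,-8.7,0,0.063,0,1,-6.7,-1.4,-9.2,0,0.063,0,1,-6.1,-1.4,-9.6,0,0.063,0,1,-5.5,-1.5,-9.9,0,0.063,0,1,-4.8,-1.5,-10.3,0,0.063,0,1,-4.2,-1.5,-10.5,0,0.063,0,1,-3.5,-1.5,-10.8,0,0.063,0,1,-2.8,-1.5,-11,0,0.063,0,1,-2.1,-1.6,-11,0,0.063,0,1,0,0,0,0,0,0])

```text
t: 9.62
eef_pos: [0.4972, -0.2027, 0.3575]
tool_rot: [0.064, 0.009, 0.998, 0.008]
contact_force: [-0.8, -0.7, 0.2]
gripper_width: 0.995
```

```bash
python3 - <<'E'
from h import *
p,R=obs()
from fk2 import fk
from station import bot
q=bot.get_obs()["q"];a=fk(q);print(a[0]-p,(a[1].inv()*R).magnitude())
E
```

```text
t 9.62 p [ 0.4972 -0.2027  0.3575] z [ 0.128  0.015 -0.992] yax [0.017 1.    0.017] F [-0.8 -0.7  0.2] w 0.995 q [-0.48  0.11  0.86  1.87 -0.16  1.1   2.  ]
[ 0.00087475  0.00376464 -0.00052545] 2.7700228370941305e-16
```

```bash
cat > plan.py <<'E'
from fk2 import *
def jac(q,e=1e-5):
    p0,R0=fk(q);J=np.zeros((6,7))
    for i in range(7):
        d=np.array(q,float);d[i]+=e;p,R=fk(d);J[:3,i]=(p-p0)/e;J[3:,i]=(R*R0.inv()).as_rotvec()/e
    return J
def track(q,P,T,lim=True):
    q=np.array(q,float);free=np.ones(7,bool)
    for _ in range(12):
        p,R=fk(q);e=np.r_[P-p,(T*R.inv()).as_rotvec()]
        W=np.diag(free*1.0);J=jac(q)@W
        dq=W@J.T@np.linalg.solve(J@J.T+1e-5*np.eye(6),e);n=np.clip(q+dq,LO,HI);free&=~((q+dq<LO)|(q+dq>HI));q=n
    p,R=fk(q);return q,np.linalg.norm(P-p),(T*R.inv()).magnitude()
def grasp(tilt,s,a=.054,back=0,y=1):
    t=np.radians(tilt);z=np.r_[np.sin(t)*u,-np.cos(t)]
    return hp(s,a)-(.003+back)*z,frame(z,y*np.r_[v,0])
E
python3 - <<'E'
from plan import *
from station import bot
rng=np.random.default_rng(1)
for tilt in(50,58,66):
  for y in(1,-1):
    for s,b in((0,.09),(0,0),(.065,0),(.065,.08)):
        P,T=grasp(tilt,s,back=b,y=y);sol=[]
        for k in range(40):
            q0=rng.uniform(LO,HI);q0[4]=rng.uniform(2.5,4.3);q0[5]=.5;q0[3]=2.2;q0[1]=.3;q0[0]=.2
            f=lambda q:np.r_[(fk(q)[0]-P)*10,(fk(q)[1].inv()*T).as_rotvec()*3,.05*(q-(LO+HI)/2)/(HI-LO)]
            r=least_squares(f,np.clip(q0,LO+.01,HI-.01),bounds=(LO,HI),max_nfev=60)
            if np.abs(r.fun[:6]).max()<.05 and r.x[4]>2.3:sol.append((np.min(np.minimum(r.x-LO,HI-r.x)),r.x))
        sol.sort(key=lambda a:-a[0]);print(tilt,y,s,b,len(sol),[(round(a,2),q.round(2).tolist()) for a,q in sol[:1]])
E
```

```text
50 1 0 0.09 31 [(np.float64(0.0), [1.58, 0.36, -1.41, 2.37, 2.49, 0.2, -0.57])]
50 1 0 0 31 [(np.float64(0.06), [0.52, 0.34, -0.31, 2.38, 3.33, 0.42, -1.54])]
50 1 0.065 0 27 [(np.float64(0.03), [0.52, 0.32, -0.51, 2.41, 2.89, 0.44, -1.23])]
50 1 0.065 0.08 28 [(np.float64(0.0), [1.22, 0.22, -1.2, 2.44, 2.64, 0.3, -0.94])]
50 -1 0 0.09 32 [(np.float64(0.0), [1.09, 0.16, -0.83, 2.44, 3.48, 0.27, 1.48])]
50 -1 0 0 30 [(np.float64(0.01), [-0.03, 0.37, 0.35, 2.43, 3.67, 0.57, 1.19])]
50 -1 0.065 0 29 [(np.float64(0.0), [0.17, 0.3, -0.12, 2.44, 3.12, 0.47, 1.63])]
50 -1 0.065 0.08 31 [(np.float64(0.0), [1.21, 0.22, -1.2, 2.44, 2.64, 0.3, 2.2])]
58 1 0 0.09 0 []
58 1 0 0 26 [(np.float64(0.0), [0.51, 0.4, -0.29, 2.44, 3.33, 0.68, -1.51])]
58 1 0.065 0 25 [(np.float64(0.0), [0.86, 0.48, -0.9, 2.44, 2.81, 0.68, -1.0])]
58 1 0.065 0.08 0 []
58 -1 0 0.09 0 []
58 -1 0 0 32 [(np.float64(0.0), [0.51, 0.4, -0.29, 2.44, 3.33, 0.68, 1.63])]
58 -1 0.065 0 31 [(np.float64(0.0), [0.86, 0.48, -0.9, 2.44, 2.81, 0.68, 2.14])]
58 -1 0.065 0.08 0 []
66 1 0 0.09 0 []
66 1 0 0 31 [(np.float64(0.0), [1.01, 0.59, -0.85, 2.44, 3.15, 0.82, -1.1])]
66 1 0.065 0 30 [(np.float64(0.0), [1.26, 0.93, -1.41, 2.44, 2.66, 0.93, -0.41])]
66 1 0.065 0.08 0 []
66 -1 0 0.09 0 []
66 -1 0 0 30 [(np.float64(0.0), [1.01, 0.59, -0.85, 2.44, 3.15, 0.82, 2.04])]
66 -1 0.065 0 35 [(np.float64(0.0), [1.26, 0.93, -1.41, 2.44, 2.66, 0.93, 2.73])]
66 -1 0.065 0.08 0 []
```

```bash
python3 - <<'E'
from plan import *
rng=np.random.default_rng(1)
for tilt in(36,40,44):
    for s,b in((0,.07),(0,.04),(0,0),(.065,0),(.065,.05)):
        P,T=grasp(tilt,s,back=b,y=1);sol=[]
        for k in range(50):
            q0=rng.uniform(LO,HI)
            if k%2: q0=np.array([1.1,.5,-1.2,2.2,1.9,.4,-.1])+rng.normal(size=7)*.3
            f=lambda q:np.r_[(fk(q)[0]-P)*10,(fk(q)[1].inv()*T).as_rotvec()*3,.02*np.maximum(0,.2-np.minimum(q-LO,HI-q))/.2]
            r=least_squares(f,np.clip(q0,LO+.01,HI-.01),bounds=(LO,HI),max_nfev=60)
            if np.abs(r.fun[:6]).max()<.03:sol.append((np.min(np.minimum(r.x-LO,HI-r.x)),r.x))
        sol.sort(key=lambda a:-a[0]);print(tilt,s,b,len(sol));
        for a,q in sol[:9:4]:print("   ",round(a,2),q.round(2).tolist())
E
```

```text
36 0 0.07 35
    0.12 [1.41, 0.37, -1.25, 2.17, 0.76, 0.29, 1.15]
    0.12 [1.41, 0.37, -1.25, 2.17, 0.76, 0.29, 1.15]
    0.12 [1.41, 0.37, -1.25, 2.17, 0.76, 0.29, 1.15]
36 0 0.04 33
    0.16 [1.33, 0.46, -1.24, 2.16, 1.07, 0.33, 0.87]
    0.16 [1.33, 0.46, -1.24, 2.16, 1.07, 0.33, 0.87]
    0.16 [1.33, 0.46, -1.24, 2.16, 1.07, 0.33, 0.87]
36 0 0 35
    0.21 [1.24, 0.56, -1.2, 2.14, 1.33, 0.38, 0.63]
    0.2 [1.23, 0.55, -1.18, 2.14, 1.32, 0.37, 0.64]
    0.2 [1.23, 0.55, -1.18, 2.14, 1.32, 0.37, 0.64]
36 0.065 0 40
    0.23 [1.08, 0.49, -1.16, 2.19, 1.44, 0.4, 0.37]
    0.21 [1.11, 0.51, -1.2, 2.19, 1.45, 0.43, 0.37]
    0.2 [1.05, 0.47, -1.12, 2.19, 1.43, 0.37, 0.36]
36 0.065 0.05 33
    0.16 [1.22, 0.36, -1.24, 2.21, 1.11, 0.33, 0.66]
    0.16 [1.22, 0.36, -1.24, 2.21, 1.11, 0.33, 0.66]
    0.16 [1.22, 0.36, -1.24, 2.21, 1.11, 0.33, 0.66]
40 0 0.07 38
    0.06 [1.46, 0.39, -1.31, 2.22, 1.06, 0.23, 0.87]
    0.06 [1.46, 0.39, -1.31, 2.22, 1.06, 0.23, 0.87]
    0.06 [1.46, 0.39, -1.31, 2.22, 1.06, 0.23, 0.87]
40 0 0.04 35
    0.12 [1.37, 0.47, -1.27, 2.2, 1.36, 0.29, 0.58]
    0.1
[... 764 characters left out ...]
.19, 0.39]
44 0 0.04 36
    0.1 [1.38, 0.48, -1.29, 2.25, 1.76, 0.27, 0.2]
    0.1 [1.38, 0.48, -1.29, 2.25, 1.76, 0.27, 0.2]
    0.1 [1.38, 0.48, -1.29, 2.25, 1.76, 0.27, 0.2]
44 0 0 39
    0.18 [1.28, 0.58, -1.22, 2.22, 1.91, 0.35, 0.08]
    0.18 [1.28, 0.58, -1.22, 2.22, 1.91, 0.35, 0.08]
    0.18 [1.28, 0.58, -1.22, 2.22, 1.91, 0.35, 0.08]
44 0.065 0 41
    0.16 [1.12, 0.52, -1.21, 2.28, 1.98, 0.43, -0.15]
    0.16 [1.12, 0.52, -1.21, 2.28, 1.98, 0.43, -0.15]
    0.16 [1.12, 0.52, -1.21, 2.28, 1.98, 0.43, -0.15]
44 0.065 0.05 39
    0.12 [1.23, 0.35, -1.26, 2.31, 1.88, 0.29, -0.12]
    0.12 [1.23, 0.35, -1.26, 2.31, 1.88, 0.29, -0.12]
    0.12 [1.23, 0.35, -1.26, 2.31, 1.88, 0.29, -0.12]
```

```bash
cat >> plan.py <<'E'
def sim(q,wps,verbose=1):
    for P,T,n in wps:
        p0,R0=fk(q);S=Slerp([0,1],Ro.concatenate([R0,T]))
        for k in range(1,n+1):q,e,a=track(q,p0+(P-p0)*k/n,S(k/n))
        if verbose:print("  ",q.round(2),"err",round(e*1e3,1),round(a,3),"marg",np.min(np.minimum(q-LO,HI-q)).round(2))
    return q
E
python3 - <<'E'
from plan import *
d=D[0];print("replay")
q=sim(d[0],[(np.array([.206,.42,.26]),fk(d[0])[1],5),(np.array(D[1][1]),frame(D[1][2],D[1][3]),9)]);print(D[1][0])
f=frame([0,0,-1],[.034,.999,0])
print("replay2");q=sim(D[4][0],[(np.array([.435,.0277,.27]),f,3)]+[(np.array([.4722,-.1578,.2562]),frame(D[5][2],D[5][3]),6)]);print(D[5][0])
from station import bot
q0=np.array(bot.get_obs()["q"])
print("cone")
w=[];q=q0.copy()
a=np.r_[q0[:4],-.16,.5,2.0]
w.append((*fk(a),6))
for q5 in np.arange(.0,4.01,.25):
    b=np.r_[q0[:4],q5,.5,2.0-.16-q5];w.append((*fk(b),1))
qe=sim(q0,w,0);print(qe.round(2))
for tilt in(40,44,48):
    print(tilt);sim(qe,[(*grasp(tilt,0,back=.05),12),(*grasp(tilt,0),5),(*grasp(tilt,.068),8),(*grasp(tilt,.068,back=.04),5)])
E
```

```text
replay
   [-1.27  0.12  0.02  2.02 -0.    1.    0.01] err 0.0 0.0 marg 0.42
   [-0.76  0.2   0.41  1.96 -0.09  1.    0.42] err 0.0 0.0 marg 0.48
[-0.77, 0.2, 0.42, 1.96, -0.1, 1, 0.43]
replay2
   [-0.48  0.04  0.28  2.09 -0.01  1.01  1.35] err 0.0 0.0 marg 0.35
   [-0.55 -0.13  0.84  2.41 -0.49  0.23  2.32] err 0.0 0.0 marg 0.03
[-0.55, -0.13, 0.85, 2.41, -0.51, 0.22, 2.33]
cone
[-0.14  0.09  0.47  1.85  3.95  0.45 -2.08]
40
   [-0.08  0.18  0.42  2.38  4.37  0.26 -2.6 ] err 0.0 0.0 marg 0.06
   [-0.13  0.33  0.46  2.35  4.1   0.35 -2.39] err 0.0 0.0 marg 0.09
   [-0.38  0.3   0.53  2.4   3.82  0.29 -2.25] err 0.0 0.0 marg 0.04
   [-0.37  0.16  0.5   2.43  3.89  0.18 -2.29] err 0.0 0.0 marg 0.01
44
   [-0.11  0.19  0.45  2.43  4.03  0.34 -2.28] err 0.0 0.0 marg 0.01
   [-0.13  0.35  0.47  2.39  3.9   0.44 -2.19] err 0.0 0.0 marg 0.05
   [-0.38  0.32  0.53  2.44  3.63  0.4  -2.07] err 0.0 0.0 marg 0.0
   [-0.    0.16  0.07  2.44  3.27  0.22 -1.68] err 0.0 0.0 marg 0.0
48
   [ 0.31  0.19 -0.04  2.44  3.65  0.36 -1.88] err 0.0 0.0 marg 0.0
   [ 0.25  0.32 -0.    2.39  3.53  0.42 -1.79] err 0.0 0.0 marg 0.05
   [-0.    0.29  0.07  2.44  3.22  0.43 -1.64] err 0.0 0.0 marg 0.0
   [ 0.47  0.2  -0.45  2.44  2.93  0.32 -1.32] err 0.0 0.0 marg 0.0
```

```bash
python3 - <<'E'
from plan import *
from station import bot
q0=np.array(bot.get_obs()["q"])
for q6 in(.4,.6):
  for end in(2.,3.,4.):
    w=[(*fk(np.r_[q0[:4],-.16,q6,2.0]),6)]
    for q5 in np.arange(.25,end+.01,.25):w.append((*fk(np.r_[q0[:4],q5,q6,1.84-q5]),1))
    qe=sim(q0,w,0)
    for tilt in(36,38,40):
        q=qe;out=[]
        for P,T,n in[(*grasp(tilt,0,back=.04),12),(*grasp(tilt,0),5),(*grasp(tilt,.068),8),(*grasp(tilt,.068,back=.03),5)]:
            q=sim(q,[(P,T,n)],0);p,R=fk(q);out.append((np.min(np.minimum(q-LO,HI-q)).round(2),round(np.linalg.norm(p-P)*1e3,1),q[2].round(1),q[4].round(1)))
        print(q6,end,tilt,*[tuple(map(float,o)) for o in out])
E
```

```text
0.4 2.0 36 (0.0, 50.5, 1.5, 0.7) (0.0, 105.3, 1.5, 1.0) (0.0, 87.0, 1.5, 1.1) (0.0, 41.2, 1.5, 1.0)
0.4 2.0 38 (0.0, 49.2, 1.5, 0.8) (0.0, 98.8, 1.5, 1.2) (0.0, 75.4, 1.5, 1.5) (0.0, 39.3, 1.5, 1.2)
0.4 2.0 40 (0.0, 49.9, 1.5, 0.9) (0.0, 92.8, 1.5, 1.4) (0.0, 70.7, 1.5, 1.6) (0.0, 37.7, 1.5, 1.3)
0.4 3.0 36 (0.12, 0.0, -1.3, 1.1) (0.17, 0.0, -1.1, 1.3) (0.22, 0.0, -1.1, 1.4) (0.19, 0.0, -1.2, 1.3)
0.4 3.0 38 (0.12, 0.0, -1.2, 1.2) (0.11, 0.0, -1.1, 1.4) (0.21, 0.0, -1.1, 1.6) (0.14, 0.0, -1.2, 1.4)
0.4 3.0 40 (0.05, 0.0, 0.7, 4.3) (0.08, 0.0, 0.7, 4.2) (0.03, 0.0, 0.7, 4.0) (0.01, 0.0, 0.7, 4.0)
0.4 4.0 36 (0.0, 133.3, 1.5, 4.5) (0.0, 155.5, 1.5, 4.5) (0.0, 87.0, 1.5, 1.1) (0.0, 41.2, 1.5, 1.0)
0.4 4.0 38 (0.0, 0.1, 0.2, 4.5) (0.08, 0.0, 0.3, 4.2) (0.03, 0.0, 0.4, 3.9) (0.0, 0.0, 0.5, 4.1)
0.4 4.0 40 (0.06, 0.0, 0.2, 4.3) (0.1, 0.0, 0.3, 4.0) (0.05, 0.0, 0.4, 3.7) (0.01, 0.0, 0.4, 3.8)
0.6 2.0 36 (0.0, 50.5, 1.5, 0.7) (0.0, 105.3, 1.5, 1.0) (0.0, 87.0, 1.5, 1.1) (0.0, 41.2, 1.5, 1.0)
0.6 2.0 38 (0.0, 49.2, 1.5, 0.8) (0.0, 98.8, 1.5, 1.2) (0.0, 75.4, 1.5, 1.5) (0.0, 39.3, 1.5, 1.2)
0.6 2.0 40 (0.0, 49.9, 1.5, 0.9) (0.0, 92.8, 1.5, 1.4) (0.0, 70.7, 1.5, 1.6) (0.0, 37.7, 1.5, 1.3)
0.6 3.0 36 (0.0, 1.1, 1.5, 4.5) (0.1, 0.0, 1.3, 4.4) (0.02, 0.0, 1.4, 4.4) (0.0, 0.0, 1.4, 4.5)
0.6 3.0 38 (0.11, 0.0, -1.3, 1.2) (0.18, 0.0, -1.2, 1.4) (0.18, 0.0, -1.2, 1.6) (0.13, 0.0, -1.3, 1.4)
0.6 3.0 40 (0.06, 0.0, 0.5, 4.3) (0.09, 0.0, 0.5, 4.1) (0.04, 0.0, 0.6, 3.8) (0.02, 0.0, 0.5, 3.9)
0.6 4.0 36 (0.0, 140.4, -1.4, 4.5) (0.0, 0.0, -0.8, 1.1) (0.02, 0.0, -0.8, 1.4) (0.03, 0.0, -0.9, 1.1)
0.6 4.0 38 (0.0, 0.0, 0.4, 4.5) (0.11, 0.0, 0.5, 4.2) (0.06, 0.0, 0.5, 4.0) (0.0, 0.0, 0.5, 4.1)
0.6 4.0 40 (0.06, 0.0, 0.5, 4.3) (0.09, 0.0, 0.5, 4.1) (0.04, 0.0, 0.6, 3.9) (0.01, 0.0, 0.6, 3.9)
```

```bash
python3 - <<'E'
from plan import *
from station import bot
q0=np.array(bot.get_obs()["q"]);p,R=obs()
w=[(*fk(np.r_[q0[:4],-.16,.42,2.0]),5)]
for q5 in np.arange(.06,4.01,.22):w.append((*fk(np.r_[q0[:4],q5,.42,1.84-q5]),1))
off=p-fk(q0)[0];w=[(P+off,T,n) for P,T,n in w]
print(np.array([x[0] for x in w]).round(2).tolist());print(np.array([x[1].as_matrix()[:,2] for x in w])[::3].round(2).tolist())
rows(p,R,w)
E
```

```text
t 9.62 p [ 0.4972 -0.2027  0.3575] z [ 0.128  0.015 -0.992] yax [0.017 1.    0.017] F [-0.8 -0.7  0.2] w 0.995 q [-0.48  0.11  0.86  1.87 -0.16  1.1   2.  ]
[[0.65, -0.28, 0.44], [0.64, -0.31, 0.44], [0.63, -0.33, 0.44], [0.62, -0.36, 0.45], [0.62, -0.38, 0.46], [0.62, -0.4, 0.48], [0.62, -0.42, 0.5], [0.62, -0.43, 0.52], [0.63, -0.44, 0.55], [0.64, -0.44, 0.57], [0.65, -0.44, 0.6], [0.67, -0.43, 0.62], [0.68, -0.41, 0.64], [0.69, -0.4, 0.65], [0.71, -0.37, 0.66], [0.72, -0.35, 0.67], [0.73, -0.33, 0.67], [0.74, -0.3, 0.66], [0.74, -0.28, 0.65]]
[[0.66, -0.26, -0.71], [0.58, -0.5, -0.64], [0.58, -0.68, -0.45], [0.67, -0.71, -0.2], [0.8, -0.59, -0.01], [0.93, -0.37, 0.05], [0.99, -0.13, -0.05]]
1,-33.5,-15.2,-12.6,0.056,-0.123,-0.001,
1,-34.7,-15.8,-7.6,0.056,-0.123,-0.001,
1,-35.3,-16.1,-2.4,0.056,-0.123,-0.001,
1,-35.3,-16.1,2.9,0.056,-0.123,-0.001,
1,-34.6,-15.8,8.1,0.056,-0.123,-0.001,
1,12.3,-24.2,0.5,0.085,0.028,0.019,
1,6.7,-26.3,0.5,0.089,0.009,0.019,
1,0.8,-27.1,0.5,0.089,-0.011,0.019,
1,-5.2,-26.7,0.5,0.084,-0.03,0.019,
1,-10.9,-24.9,0.5,0.076,-0.048,0.019,
1,-16.0,-21.9,0.5,0.064,-0.063,0.019,
1,-20.4,-17.9,0.5,0.048,-0.075,0.019,
1,-23.8,-13.0,0.5,0.031,-0.084,0.019,
1,-26.1,-7.5,0.5,0.012,-0.089,0.019,
1,-27.1,-1.6,0.5,-0.008,-0.089,0.019,
1,-26.8,4.3,0.5,-0.027,-0.085,0.019,
1,-25.2,10.1,0.5,-0.045,-0.077,0.019,
1,-22.4,15.3,0.5,-0.061,-0.066,0.019,
1,-18.5,19.9,0.5,-0.074,-0.051,0.019,
1,-13.7,23.4,0.5,-0.083,-0.033,0.019,
1,-8.3,25.9,0.5,-0.088,-0.014,0.019,
1,-2.4,27.0,0.5,-0.089,0.005,0.019,
1,3.5,26.9,0.5,-0.086,0.025,0.019,
```

>>> drive_tool(series=[1,-33.5,-15.2,-12.6,0.056,-0.123,0,1,-34.7,-15.8,-7.6,0.056,-0.123,0,1,-35.3,-16.1,-2.4,0.056,-0.123,0,1,-35.3,-16.1,2.9,0.056,-0.123,0,1,-34.6,-15.8,8.1,0.056,-0.123,0,1,12.3,-24.2,0.5,0.085,0.028,0.019,1,6.7,-26.3,0.5,0.089,0.009,0.019,1,0.8,-27.1,0.5,0.089,-0.011,0.019,1,-5.2,-26.7,0.5,0.084,-0.03,0.019,1,-10.9,-24.9,0.5,0.076,-0.048,0.019,1,-16,-21.9,0.5,0.064,-0.063,0.019,1,-20.4,-17.9,0.5,0.048,-0.075,0.019])

```text
t: 11.12
eef_pos: [0.6178, -0.4251, 0.5078]
tool_rot: [0.414, 0.143, 0.828, -0.35]
contact_force: [-0.1, 0.6, -0.6]
gripper_width: 0.999
```

>>> drive_tool(series=[1,-23.8,-13,0.5,0.031,-0.084,0.019,1,-26.1,-7.5,0.5,0.012,-0.089,0.019,1,-27.1,-1.6,0.5,-0.008,-0.089,0.019,1,-26.8,4.3,0.5,-0.027,-0.085,0.019,1,-25.2,10.1,0.5,-0.045,-0.077,0.019,1,-22.4,15.3,0.5,-0.061,-0.066,0.019,1,-18.5,19.9,0.5,-0.074,-0.051,0.019,1,-13.7,23.4,0.5,-0.083,-0.033,0.019,1,-8.3,25.9,0.5,-0.088,-0.014,0.019,1,-2.4,27,0.5,-0.089,0.005,0.019,1,3.5,26.9,0.5,-0.086,0.025,0.019])

```text
t: 12.5
eef_pos: [0.7393, -0.2917, 0.6001]
tool_rot: [0.621, -0.016, 0.771, -0.139]
contact_force: [0.6, 0.7, 0.6]
gripper_width: 1.003
```

```bash
python3 - <<'E'
from plan import *
from station import bot
q0=np.array(bot.get_obs()["q"]);p,R=obs();off=p-fk(q0)[0];print(off)
P1,T1=grasp(40,0,back=.04);print(P1)
for mid,tm,n in((np.array([.47,-.2,.45]),75,13),(np.array([.48,-.2,.38]),60,14),(np.array([.50,-.2,.32]),45,14)):
    Tm=grasp(tm,0)[1]
    print(mid);sim(q0,[(mid-off,Tm,n),(P1-off,T1,7),(grasp(40,0)[0]-off,T1,3),(grasp(40,.068)[0]-off,T1,8)])
E
```

```text
t 12.5 p [ 0.7393 -0.2917  0.6001] z [ 0.963 -0.195 -0.189] yax [ 0.148  0.961 -0.234] F [0.6 0.7 0.6] w 1.003 q [ 0.12  0.1   0.26  1.84  3.94  0.25 -2.11]
[ 0.01499126  0.02950409 -0.0040198 ]
[ 0.53259147 -0.19770311  0.19817412]
[ 0.47 -0.2   0.45]
   [ 0.75 -0.23 -0.16  2.44  4.19  0.65 -2.4 ] err 0.0 0.0 marg 0.0
   [ 0.58  0.2  -0.24  2.33  4.39  0.17 -2.55] err 0.0 0.0 marg 0.0
   [ 0.44  0.28 -0.13  2.31  4.01  0.2  -2.19] err 0.0 0.0 marg 0.03
   [ 0.08  0.24  0.08  2.38  3.62  0.2  -1.96] err 0.0 0.0 marg 0.03
[ 0.48 -0.2   0.38]
   [ 1.2  -0.14 -0.61  2.37  4.51  0.53 -2.68] err 0.1 0.0 marg 0.0
   [ 0.58  0.2  -0.24  2.33  4.39  0.17 -2.55] err 0.0 0.0 marg 0.0
   [ 0.44  0.28 -0.13  2.31  4.01  0.2  -2.19] err 0.0 0.0 marg 0.03
   [ 0.08  0.24  0.08  2.38  3.62  0.2  -1.96] err 0.0 0.0 marg 0.03
[ 0.5  -0.2   0.32]
   [-1.87  2.1  -1.41  2.44  1.09  1.92 -2.96] err 681.9 0.247 marg 0.0
   [-1.89  2.1  -1.41  2.44  1.18  1.92 -2.96] err 668.9 0.22 marg 0.0
   [-1.89  2.1  -1.41  2.44  1.18  1.92 -2.96] err 679.7 0.219 marg 0.0
   [-0.83  1.18  1.46  2.44  4.15  1.26 -2.96] err 49.2 0.025 marg 0.0
```

```bash
python3 - <<'E'
s=open("fk.py").read()
s=s.replace("def ori","D+=[([-.48,.11,.86,1.87,-.16,1.1,2.0],[.4972,-.2027,.3575],[.128,.015,-.992],[.017,1,.017]),([.12,.10,.26,1.84,3.94,.25,-2.11],[.7393,-.2917,.6001],[.963,-.195,-.189],[.148,.961,-.234])]\ndef ori",1)
open("fk.py","w").write(s)
E
python3 - <<'E'
from plan import *
from station import bot
print(x.round(3),(A@x-b).reshape(-1,3).round(3).tolist())
q0=np.array(bot.get_obs()["q"]);p,R=obs();off=p-fk(q0)[0];print(off)
for back,tilt in((.04,40),(.04,43)):
  P1,T1=grasp(tilt,0,back=back)
  for mid,tm in((np.array([.50,-.2,.45]),70),(np.array([.53,-.2,.40]),60)):
    Tm=grasp(tm,0)[1]
    print(tilt,mid);q=sim(q0,[(mid,Tm,14),(P1,T1,8),(grasp(tilt,0)[0],T1,3),(grasp(tilt,.068)[0],T1,8),(grasp(tilt,.068,back=.04)[0],T1,4)])
E
```

```text
[ 0.287 -0.002 -0.03   0.004 -0.032  0.539  0.001  0.     0.476  0.003
  0.     0.298] [[-0.0, 0.001, 0.0], [0.002, -0.002, 0.002], [-0.002, -0.002, -0.002], [-0.004, 0.001, -0.0], [0.003, 0.003, 0.003], [-0.001, -0.003, 0.001], [0.001, 0.002, -0.001], [-0.0, 0.001, -0.001], [0.0, -0.001, -0.0]]
t 12.5 p [ 0.7393 -0.2917  0.6001] z [ 0.963 -0.195 -0.189] yax [ 0.148  0.961 -0.234] F [0.6 0.7 0.6] w 1.003 q [ 0.12  0.1   0.26  1.84  3.94  0.25 -2.11]
[ 0.00064859 -0.00018611 -0.00020525]
40 [ 0.5  -0.2   0.45]
   [ 0.15 -0.26  0.3   2.39  4.27  0.38 -2.45] err 0.0 0.0 marg 0.05
   [ 0.1   0.2   0.29  2.34  4.45  0.27 -2.64] err 0.0 0.0 marg 0.06
   [ 0.07  0.31  0.31  2.31  4.23  0.32 -2.44] err 0.0 0.0 marg 0.13
   [-0.15  0.28  0.37  2.37  3.9   0.26 -2.26] err 0.0 0.0 marg 0.07
   [-0.08  0.16  0.28  2.4   4.06  0.17 -2.39] err 0.0 0.0 marg 0.0
40 [ 0.53 -0.2   0.4 ]
   [ 0.58 -0.1  -0.14  2.3   4.51  0.36 -2.73] err 3.7 0.002 marg 0.0
   [ 0.47  0.21 -0.12  2.32  4.43  0.19 -2.6 ] err 0.0 0.0 marg 0.02
   [ 0.38  0.3  -0.05  2.3   4.1   0.22 -2.28] err 0.0 0.0 marg 0.05
   [ 0.06 
[... 161 characters left out ...]
0.26  0.3   2.39  4.27  0.38 -2.45] err 0.0 0.0 marg 0.05
   [ 0.11  0.21  0.29  2.38  4.19  0.33 -2.38] err 0.0 0.0 marg 0.06
   [ 0.07  0.32  0.31  2.34  4.04  0.38 -2.25] err 0.0 0.0 marg 0.1
   [-0.15  0.29  0.37  2.4   3.73  0.34 -2.09] err 0.0 0.0 marg 0.04
   [-0.13  0.17  0.34  2.44  3.8   0.26 -2.13] err 0.0 0.0 marg 0.0
43 [ 0.53 -0.2   0.4 ]
   [ 0.58 -0.1  -0.14  2.3   4.51  0.36 -2.73] err 3.7 0.002 marg 0.0
   [ 0.5   0.22 -0.14  2.35  4.08  0.24 -2.24] err 0.0 0.0 marg 0.07
   [ 0.4   0.31 -0.06  2.32  3.88  0.29 -2.05] err 0.0 0.0 marg 0.12
   [ 0.11  0.28  0.06  2.39  3.52  0.29 -1.85] err 0.0 0.0 marg 0.05
   [ 0.18  0.17  0.    2.42  3.62  0.22 -1.93] err 0.0 0.0 marg 0.02
```

```bash
python3 - <<'E'
from plan import *
from station import bot
q0=np.array(bot.get_obs()["q"]);p,R=obs()
P1,T1=grasp(42,0,back=.04)
w=[(np.array([.50,-.2,.45]),grasp(70,0)[1],11),(np.array([.50,-.197,.28]),grasp(46,0)[1],6),(P1,T1,4)]
sim(q0,w+[(grasp(42,0)[0],T1,3),(grasp(42,.068)[0],T1,8)])
rows(p,R,w)
E
```

```text
t 12.5 p [ 0.7393 -0.2917  0.6001] z [ 0.963 -0.195 -0.189] yax [ 0.148  0.961 -0.234] F [0.6 0.7 0.6] w 1.003 q [ 0.12  0.1   0.26  1.84  3.94  0.25 -2.11]
   [ 0.15 -0.26  0.3   2.39  4.27  0.39 -2.45] err 0.0 0.0 marg 0.05
   [ 1.85  0.16 -1.41  2.44  4.51  0.17 -2.53] err 73.3 0.024 marg 0.0
   [ 0.71  0.23 -0.38  2.33  4.08  0.17 -2.22] err 0.0 0.0 marg 0.0
   [ 0.53  0.31 -0.22  2.31  3.83  0.23 -1.98] err 0.0 0.0 marg 0.06
   [ 0.2   0.27 -0.03  2.37  3.48  0.24 -1.79] err 0.0 0.0 marg 0.07
1,16.3,8.0,-20.0,-0.016,0.013,0.018,
1,16.7,8.0,-19.6,-0.016,0.013,0.018,
1,17.1,8.0,-19.3,-0.016,0.013,0.018,
1,17.5,8.0,-19.0,-0.016,0.013,0.018,
1,17.9,8.0,-18.6,-0.016,0.013,0.018,
1,18.2,8.0,-18.3,-0.016,0.013,0.018,
1,18.6,7.9,-17.9,-0.016,0.013,0.018,
1,19.0,7.9,-17.5,-0.016,0.013,0.018,
1,19.3,7.8,-17.2,-0.016,0.013,0.018,
1,19.7,7.7,-16.8,-0.016,0.013,0.018,
1,20.0,7.6,-16.4,-0.016,0.013,0.018,
1,26.6,0.5,9.7,0.0,0.07,0.0,
1,25.9,0.5,11.5,0.0,0.07,0.0,
1,25.0,0.5,13.3,-0.0,0.07,0.0,
1,24.0,0.5,15.0,-0.0,0.07,-0.0,
1,22.9,0.5,16.6,-0.0,0.07,-0.0,
1,21.7,0.5,18.2,-0.0,0.07,0.0,
1,9.4,0.1,20.0,-0.0,0.017,0.0,
1,9.1,0.1,20.2,0.0,0.017,0.0,
1,8.7,0.1,20.4,0.0,0.017,0.0,
1,8.4,0.1,20.5,-0.0,0.017,-0.0,
```

```bash
python3 - <<'E'
from plan import *
from station import bot
q0=np.array(bot.get_obs()["q"]);p,R=obs()
for tl in(41,44):
  for back in(.05,):
    P1,T1=grasp(tl,0,back=back);P0=grasp(tl,-.17,back=back)[0]
    w=[(np.array([.58,-.40,.42]),grasp(65,0)[1],6),(P0,T1,7),(P1,T1,5)]
    print(tl,P0,P1);sim(q0,w+[(grasp(tl,0)[0],T1,3),(grasp(tl,.068)[0],T1,8),(grasp(tl,.068,back=.04)[0],T1,8)])
    if tl==41:W=w
rows(p,R,W)
E
```

```text
t 12.5 p [ 0.7393 -0.2917  0.6001] z [ 0.963 -0.195 -0.189] yax [ 0.148  0.961 -0.234] F [0.6 0.7 0.6] w 1.003 q [ 0.12  0.1   0.26  1.84  3.94  0.25 -2.11]
41 [ 0.51923556 -0.36732762  0.20523382] [ 0.52546499 -0.19744179  0.20523382]
   [-0.18  0.36  1.19  2.04  4.51  1.02 -2.72] err 0.0 0.0 marg 0.0
   [-0.23  0.86  1.38  2.17  4.51  1.26 -2.71] err 0.0 0.0 marg 0.0
   [-0.71  0.7   1.46  2.39  4.45  0.98 -2.79] err 0.0 0.0 marg 0.0
   [-0.62  0.79  1.32  2.36  4.32  0.99 -2.75] err 0.0 0.0 marg 0.08
   [-0.82  0.78  1.35  2.41  4.27  0.9  -2.82] err 0.0 0.0 marg 0.03
   [-0.91  0.68  1.46  2.44  4.38  0.85 -2.85] err 0.6 0.0 marg 0.0
44 [ 0.51719117 -0.36725265  0.20335922] [ 0.5234206  -0.19736683  0.20335922]
   [-0.18  0.36  1.19  2.04  4.51  1.02 -2.72] err 0.0 0.0 marg 0.0
   [-0.15  0.69  1.2   2.2   4.51  1.09 -2.62] err 0.0 0.0 marg 0.0
   [-0.67  0.57  1.35  2.43  4.36  0.87 -2.66] err 0.0 0.0 marg 0.01
   [-0.57  0.69  1.21  2.38  4.23  0.91 -2.62] err 0.0 0.0 marg 0.06
   [-0.78  0.67  1.24  2.44  4.14  0.82 -2.66] err 0.0 0.0 marg 0.0
   [ 0.01  0.17  0.19  2.44  3.67  0.27 -1.99] err 0.0 0.0 marg 0.0
1,38.2,-14.2,-16.4,-0.031,0.038,0.031,
1,38.4,-15.0,-15.4,-0.031,0.038,0.031,
1,38.4,-15.7,-14.4,-0.031,0.038,0.031,
1,38.5,-16.5,-13.4,-0.031,0.038,0.031,
1,38.4,-17.3,-12.5,-0.031,0.038,0.031,
1,38.3,-18.2,-11.6,-0.031,0.038,0.031,
1,31.5,4.3,4.9,0.0,0.06,0.0,
1,31.2,4.3,6.8,0.0,0.06,-0.0,
1,30.7,4.3,8.7,0.0,0.06,0.0,
1,30.2,4.3,10.5,-0.0,0.06,0.0,
1,29.5,4.3,12.3,0.0,0.06,-0.0,
1,28.7,4.3,14.0,-0.0,0.06,0.0,
1,27.8,4.3,15.7,-0.0,0.06,-0.0,
1,-0.0,34.0,0.0,0.0,0.0,0.0,
1,-0.0,34.0,0.0,0.0,0.0,0.0,
1,0.0,34.0,-0.0,0.0,0.0,0.0,
1,-0.0,34.0,0.0,0.0,0.0,0.0,
1,-0.0,34.0,0.0,0.0,0.0,0.0,
```

```bash
cat >> plan.py <<'E'
def clear(P,T):
    r=st(-.045,-.2,.272);r[1]=P[1];d=T.inv().apply(r-P);z,xx=d[2],abs(d[0])
    f=max(xx-11,z-22,-99) if 0 else np.hypot(max(abs(d[0])-.012,0),max(z-.020,0))-.007
    b=np.hypot(max(abs(d[0])-.040,0),max(z+.048,0))-.007
    return min(f,b)
def run(q,wps):
    e=0;c=1;m=9
    for P,T,n in wps:
        p0,R0=fk(q);S=Slerp([0,1],Ro.concatenate([R0,T]))
        for k in range(1,n+1):
            X,Q=p0+(P-p0)*k/n,S(k/n);q,a,b_=track(q,X,Q);e=max(e,a);c=min(c,clear(X,Q));m=min(m,np.min(np.minimum(q-LO,HI-q)))
            if e>.002:return q,e,c,m
    return q,e,c,m
E
timeout 500 python3 - <<'E'
from plan import *
from station import bot
q0=np.array(bot.get_obs()["q"])
rng=np.random.default_rng(0);best=[]
qm,*_=run(q0,[(np.array([.50,-.2,.45]),grasp(70,0)[1],11)]);print(qm.round(2))
for k in range(150):
    tl=rng.choice([40,42,44]);b=rng.uniform(.0,.045)
    V=np.array([rng.uniform(.47,.53),-.197,rng.uniform(.22,.38)]);tv=rng.uniform(35,75)
    P1,T1=grasp(tl,0,back=b)
    q,e,c,m=run(qm,[(V,grasp(tv,0)[1],6),(P1,T1,5),(grasp(tl,0)[0],T1,3)])
    if e<.002:best.append((c,m,tl,b,V.round(3),tv))
best.sort(key=lambda a:-a[0]);print(len(best))
for x_ in best[:8]:print(x_)
E
```

```text
[ 0.15 -0.26  0.3   2.39  4.27  0.39 -2.45]
50
(np.float64(0.017650676457350342), np.float64(0.0), np.int64(44), 0.03584876322357246, array([ 0.484, -0.197,  0.278]), 51.69792448817519)
(np.float64(0.01764783289416756), np.float64(0.0), np.int64(44), 0.042205729888619516, array([ 0.476, -0.197,  0.221]), 47.91683214655913)
(np.float64(0.01495525097237058), np.float64(0.0), np.int64(44), 0.013233436207572799, array([ 0.487, -0.197,  0.278]), 58.07630572465048)
(np.float64(0.014655754667441546), np.float64(0.0), np.int64(44), 0.01195686309314624, array([ 0.47 , -0.197,  0.335]), 62.064178529783185)
(np.float64(0.014624126432224459), np.float64(0.0), np.int64(42), 0.004223031904498781, array([ 0.493, -0.197,  0.232]), 54.04667852867982)
(np.float64(0.01460962371577064), np.float64(0.0), np.int64(42), 0.03891502329303483, array([ 0.474, -0.197,  0.281]), 52.190962447143065)
(np.float64(0.014602693489530569), np.float64(0.0), np.int64(42), 0.036322556854207044, array([ 0.471, -0.197,  0.28 ]), 53.928158855542755)
(np.float64(0.01305136196717863), np.float64(0.022228789186555797), np.int64(42), 0.029072026060485968, array([ 0.507, -0.197,  0.232]), 44.85623876203903)
```

```bash
python3 - <<'E'
from h import *
p,R=obs()
from plan import grasp
P1,T1=grasp(42,0,back=.03)
rows(p,R,[(np.array([.50,-.2,.45]),grasp(70,0)[1],8)])
E
```

```text
t 12.5 p [ 0.7393 -0.2917  0.6001] z [ 0.963 -0.195 -0.189] yax [ 0.148  0.961 -0.234] F [0.6 0.7 0.6] w 1.003 q [ 0.12  0.1   0.26  1.84  3.94  0.25 -2.11]
1,22.4,11.0,-27.5,-0.022,0.017,0.025,
1,23.2,11.0,-26.8,-0.022,0.017,0.025,
1,23.9,11.0,-26.2,-0.022,0.017,0.025,
1,24.6,11.0,-25.5,-0.022,0.017,0.025,
1,25.3,10.9,-24.9,-0.022,0.017,0.025,
1,26.0,10.8,-24.2,-0.022,0.017,0.025,
1,26.7,10.7,-23.5,-0.022,0.017,0.025,
1,27.4,10.5,-22.8,-0.022,0.017,0.025,
```

>>> drive_tool(series=[1,22.4,11,-27.5,-0.022,0.017,0.025,1,23.2,11,-26.8,-0.022,0.017,0.025,1,23.9,11,-26.2,-0.022,0.017,0.025,1,24.6,11,-25.5,-0.022,0.017,0.025,1,25.3,10.9,-24.9,-0.022,0.017,0.025,1,26,10.8,-24.2,-0.022,0.017,0.025,1,26.7,10.7,-23.5,-0.022,0.017,0.025,1,27.4,10.5,-22.8,-0.022,0.017,0.025,1,0,0,0,0,0,0])

```text
t: 13.62
eef_pos: [0.4989, -0.1998, 0.4475]
tool_rot: [0.575, 0.017, 0.818, -0.01]
contact_force: [0.4, -0.5, 0.6]
gripper_width: 1.004
```

```bash
python3 - <<'E'
from plan import *
from station import bot
q0=np.array(bot.get_obs()["q"]);p,R=obs();print(p-fk(q0)[0])
P1,T1=grasp(42,0,back=.03);W=[(np.array([.507,-.197,.232]),grasp(45,0)[1],6),(P1,T1,3)]
off=p-fk(q0)[0]
for w in ([],):
    print(run(q0,[(P-off,T,n) for P,T,n in W]+[(grasp(42,0)[0],T1,3)]))
rows(p,R,W)
E
```

```text
t 13.62 p [ 0.4989 -0.1998  0.4475] z [ 0.94  -0.035 -0.339] yax [0.038 0.999 0.003] F [ 0.4 -0.5  0.6] w 1.004 q [ 0.15 -0.26  0.3   2.39  4.26  0.39 -2.44]
[-0.00013879  0.00075773 -0.0016029 ]
(array([ 0.06029571,  0.31592128,  0.32408192,  2.33455388,  4.0993231 ,
        0.36375788, -2.31203889]), np.float64(3.925231146709438e-16), np.float64(0.012310407461635666), np.float64(0.022612539789879538))
1,33.3,0.4,13.4,0.0,0.073,-0.001,
1,32.3,0.4,15.8,0.0,0.073,-0.001,
1,31.0,0.5,18.2,0.0,0.073,-0.001,
1,29.6,0.5,20.4,0.0,0.073,-0.001,
1,28.0,0.5,22.5,0.0,0.073,-0.001,
1,26.3,0.5,24.5,0.0,0.073,-0.001,
1,2.6,0.1,17.3,0.0,0.017,0.0,
1,2.3,0.1,17.3,-0.0,0.017,-0.0,
1,2.0,0.1,17.4,0.0,0.017,0.0,
```

The model matches the robot exactly. Next step is down to the pre-grasp.

>>> drive_tool(series=[1,33.3,0.4,13.4,0,0.073,0,1,32.3,0.4,15.8,0,0.073,0,1,31,0.5,18.2,0,0.073,0,1,29.6,0.5,20.4,0,0.073,0,1,28,0.5,22.5,0,0.073,0,1,26.3,0.5,24.5,0,0.073,0,1,0,0,0,0,0,0,1,0,0,0,0,0,0])

```text
t: 14.62
eef_pos: [0.5116, -0.1971, 0.2361]
tool_rot: [0.386, 0.017, 0.922, -0.006]
contact_force: [-0.5, 0.0, -0.6]
gripper_width: 0.998
```

```bash
python3 - <<'E'
from plan import *
from station import bot
q0=np.array(bot.get_obs()["q"]);p,R=obs()
P1,T1=grasp(42,0);W=[(P1,T1,4)]
print(run(q0,W))
rows(p,R,W)
o=[]
for n in("top","scene"):
    c=bot.read_camera(n);np.savez(n+"3.npz",**c);im=c["pixels"]
    im=im[125:235,190:380] if n=="top" else im[100:230,150:340]
    o.append(cv2.resize(im,(570,int(im.shape[0]*570/im.shape[1])),interpolation=cv2.INTER_CUBIC))
p2=np.vstack(o)[:600];cv2.imwrite("pics/b3.png",p2[:600])
E
```

```text
t 14.62 p [ 0.5116 -0.1971  0.2361] z [ 0.712 -0.025 -0.702] yax [0.036 0.999 0.002] F [-0.5  0.  -0.6] w 0.998 q [ 0.12  0.1   0.29  2.4   4.34  0.31 -2.51]
(array([ 0.07674233,  0.31433695,  0.30484348,  2.33359809,  4.09297032,
        0.35811111, -2.30378758]), np.float64(1.8619006149354548e-16), np.float64(0.010552029623912645), np.float64(0.055408995483194))
1,4.0,0.0,20.4,0.0,0.015,-0.0,
1,3.7,0.0,20.4,0.0,0.015,-0.0,
1,3.4,0.0,20.5,0.0,0.015,-0.0,
1,3.1,0.0,20.5,0.0,0.015,-0.0,
```

View pics/b3.png

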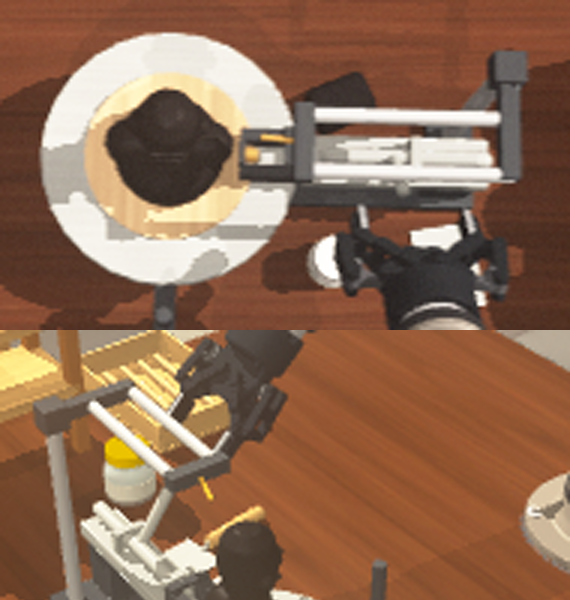

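Open fingers at (362,210) and (468,210) straddle the handle tip at (403,188), clear of the rails. The keeper still faces the bolt. Advancing and gripping now.

>>> drive_tool(series=[1,4,0,20.4,0,0.015,0,1,3.7,0,20.4,0,0.015,0,1,3.4,0,20.5,0,0.015,0,1,3.1,0,20.5,0,0.015,0,1,0,0,0,0,0,0])

```text
t: 15.35
eef_pos: [0.5588, -0.1981, 0.167]
tool_rot: [0.358, 0.017, 0.934, -0.005]
contact_force: [-0.3, -0.6, 0.4]
gripper_width: 0.999
```

```bash
python3 - <<'E'
from plan import *
p,R=obs();P1,T1=grasp(42,0);print(R.inv().apply(P1-p)*1e3,(R.inv()*T1).as_rotvec())
E
```

```text
t 15.35 p [ 0.5588 -0.1981  0.167 ] z [ 0.668 -0.022 -0.744] yax [0.035 0.999 0.002] F [-0.3 -0.6  0.4] w 0.999 q [ 0.08  0.32  0.31  2.33  4.1   0.36 -2.32]
[ 0.10899992 -0.56976525 -0.70758501] [ 0.00245782 -0.00072766 -0.00042294]
```

>>> drive_tool(series=[-1,0,0,0,0,0,0,-1,0,0,0,0,0,0,-1,0,0,0,0,0,0,-1,0,0,0,0,0,0,-1,0,0,0,0,0,0,-1,0,0,0,0,0,0,-1,0,0,0,0,0,0], force=40)

```text
t: 16.23
eef_pos: [0.5582, -0.1983, 0.1672]
tool_rot: [0.358, 0.017, 0.933, -0.005]
contact_force: [-5.8, 0.6, 5.9]
gripper_width: 0.155
```

```bash
python3 - <<'E'
from plan import *
from station import bot
p,R=obs();q0=np.array(bot.get_obs()["q"])
for s in(.03,.045,.068):
    P=p+np.r_[v*s,0];q,e,c,m=run(q0,[(P,R,8)]);print(s,q.round(2),e,c,m,clear(P,R))
print(R.inv().apply(np.r_[v,0]))
E
```

```text
t 16.23 p [ 0.5582 -0.1983  0.1672] z [ 0.668 -0.022 -0.743] yax [0.036 0.999 0.002] F [-5.8  0.6  5.9] w 0.155 q [ 0.08  0.32  0.31  2.33  4.1   0.36 -2.32]
0.03 [-0.01  0.3   0.32  2.36  3.97  0.34 -2.24] 3.260541871072589e-16 0.013967150524136177 0.07862635776022886 0.013967150524136177
0.045 [-0.07  0.29  0.34  2.37  3.9   0.33 -2.2 ] 2.7755575615628914e-16 0.01355883706931444 0.06597033381895168 0.01355883706931444
0.068 [-0.15  0.29  0.37  2.39  3.79  0.31 -2.14] 3.152427400121712e-16 0.012932756438587885 0.04844975055472567 0.012932756438587885
[0.00117287 0.99999693 0.00218426]
```

>>> drive_tool(series=[-1,0,3,0,0,0,0,-1,0,5,0,0,0,0,-1,0,5,0,0,0,0,-1,0,5,0,0,0,0,-1,0,5,0,0,0,0,-1,0,5,0,0,0,0,-1,0,3,0,0,0,0,-1,0,2,0,0,0,0])

```text
t: 17.23
eef_pos: [0.5591, -0.1666, 0.1672]
tool_rot: [0.358, 0.018, 0.934, -0.006]
contact_force: [-4.5, -3.9, 6.0]
gripper_width: 0.152
```

```bash
python3 - <<'E'
from plan import *
from station import bot
p,R=obs();print("s",(p-np.r_[.5582,-.1983,0])[:2]@v)
c=bot.read_camera("top");im=c["pixels"][125:235,190:380];cv2.imwrite("pics/t4.png",cv2.resize(im,None,fx=4,fy=4,interpolation=cv2.INTER_CUBIC))
E
```

```text
t 17.23 p [ 0.5591 -0.1666  0.1672] z [ 0.668 -0.025 -0.744] yax [0.039 0.999 0.002] F [-4.5 -3.9  6. ] w 0.152 q [-0.02  0.3   0.33  2.36  3.96  0.33 -2.23]
s 0.03171615233726668
```

View pics/t4.png

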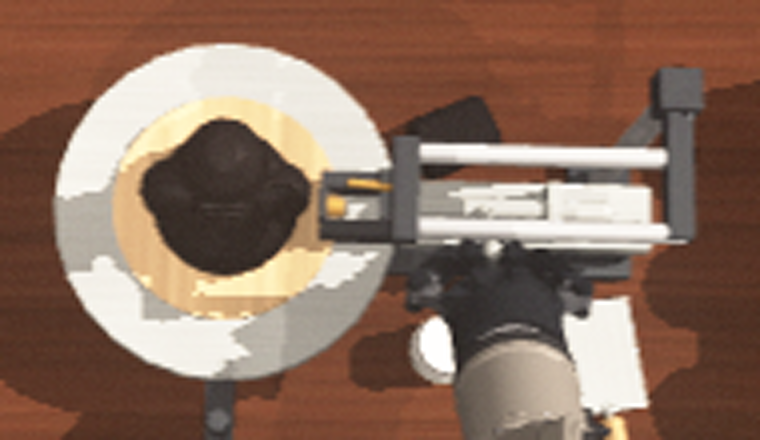

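Handle and gripper moved together (handle tip now at (490,248)), and the axial force is about 4 N, plain friction. From here I feel forward in small steps.

>>> drive_tool(series=[-1,0,2,0,0,0,0,-1,0,2,0,0,0,0,-1,0,2,0,0,0,0,-1,0,1,0,0,0,0,-1,0,1,0,0,0,0])

```text
t: 17.9
eef_pos: [0.5593, -0.1587, 0.1672]
tool_rot: [0.358, 0.018, 0.934, -0.006]
contact_force: [-5.0, -4.9, 6.9]
gripper_width: 0.153
```

>>> drive_tool(series=[-1,0,1,0,0,0,0,-1,0,1,0,0,0,0,-1,0,1,0,0,0,0])

```text
t: 18.27
eef_pos: [0.5595, -0.1557, 0.1672]
tool_rot: [0.358, 0.018, 0.934, -0.006]
contact_force: [-4.7, -3.9, 7.6]
gripper_width: 0.15
```

>>> drive_tool(series=[-1,0,1,0,0,0,0,-1,0,1,0,0,0,0,-1,0,1,0,0,0,0])

```text
t: 18.65
eef_pos: [0.5596, -0.1527, 0.1672]
tool_rot: [0.358, 0.018, 0.934, -0.006]
contact_force: [-4.7, -3.7, 6.5]
gripper_width: 0.153
```

>>> drive_tool(series=[-1,0,1,0,0,0,0,-1,0,1,0,0,0,0])

```text
t: 18.9
eef_pos: [0.5596, -0.1507, 0.1672]
tool_rot: [0.358, 0.018, 0.934, -0.006]
contact_force: [-5.3, -4.3, 7.8]
gripper_width: 0.151
```

>>> drive_tool(series=[-1,0,1,0,0,0,0,-1,0,1,0,0,0,0])

```text
t: 19.15
eef_pos: [0.5597, -0.1487, 0.1672]
tool_rot: [0.358, 0.018, 0.934, -0.006]
contact_force: [-5.5, -3.9, 6.3]
gripper_width: 0.149
```

>>> drive_tool(series=[-1,0,1,0,0,0,0,-1,0,1,0,0,0,0])

```text
t: 19.4
eef_pos: [0.5597, -0.1466, 0.1672]
tool_rot: [0.358, 0.018, 0.934, -0.006]
contact_force: [-4.6, -3.1, 7.0]
gripper_width: 0.149
```

>>> drive_tool(series=[-1,0,1,0,0,0,0,-1,0,1,0,0,0,0])

```text
t: 19.65
eef_pos: [0.5598, -0.1447, 0.1672]
tool_rot: [0.358, 0.018, 0.934, -0.006]
contact_force: [-5.5, -4.0, 6.8]
gripper_width: 0.154
```

>>> drive_tool(series=[-1,0,0.7,0,0,0,0,-1,0,0.7,0,0,0,0])

```text
t: 19.9
eef_pos: [0.5598, -0.1433, 0.1672]
tool_rot: [0.358, 0.018, 0.934, -0.006]
contact_force: [-5.7, -4.7, 7.2]
gripper_width: 0.152
```

>>> drive_tool(series=[-1,0,1,0,0,0,0,-1,0,1,0,0,0,0])

```text
t: 20.15
eef_pos: [0.5599, -0.1413, 0.1672]
tool_rot: [0.358, 0.018, 0.934, -0.006]
contact_force: [-5.0, -3.7, 7.2]
gripper_width: 0.15
```

>>> drive_tool(series=[-1,0,0.7,0,0,0,0,-1,0,0.7,0,0,0,0])

```text
t: 20.4
eef_pos: [0.5599, -0.1399, 0.1672]
tool_rot: [0.358, 0.018, 0.934, -0.006]
contact_force: [-4.7, -2.7, 7.3]
gripper_width: 0.152
```

>>> drive_tool(series=[-1,0,0.7,0,0,0,0,-1,0,0.7,0,0,0,0])

```text
t: 20.65
eef_pos: [0.56, -0.1385, 0.1672]
tool_rot: [0.358, 0.018, 0.934, -0.006]
contact_force: [-7.2, -3.5, 7.3]
gripper_width: 0.151
```

>>> drive_tool(series=[-1,0,0.7,0,0,0,0,-1,0,0.7,0,0,0,0])

```text
t: 20.9
eef_pos: [0.56, -0.1371, 0.1672]
tool_rot: [0.358, 0.018, 0.934, -0.006]
contact_force: [-6.4, -3.7, 7.1]
gripper_width: 0.151
```

>>> drive_tool(series=[-1,0,0.7,0,0,0,0,-1,0,0.7,0,0,0,0])

```text
t: 21.15
eef_pos: [0.56, -0.1366, 0.1672]
tool_rot: [0.358, 0.019, 0.934, -0.007]
contact_force: [-3.2, -7.6, 5.1]
gripper_width: 0.153
```

>>> drive_tool(series=[-1,0,0.7,0,0,0,0,-1,0,0.7,0,0,0,0])

```text
t: 21.4
eef_pos: [0.56, -0.1364, 0.1673]
tool_rot: [0.358, 0.02, 0.934, -0.007]
contact_force: [-2.5, -10.4, 3.8]
gripper_width: 0.152
```

Contact: motion stopped at about 62 mm while the force climbs. Pressing a little further, then holding.

>>> drive_tool(series=[-1,0,0.8,0,0,0,0,-1,0,0.8,0,0,0,0,-1,0,0.6,0,0,0,0,-1,0,0,0,0,0,0,-1,0,0,0,0,0,0])

```text
t: 22.02
eef_pos: [0.56, -0.1362, 0.1673]
tool_rot: [0.357, 0.022, 0.934, -0.008]
contact_force: [-0.7, -15.0, 2.6]
gripper_width: 0.157
```

```bash
python3 - <<'E'
from plan import *
from station import bot
p,R=obs();q0=np.array(bot.get_obs()["q"]);z=R.as_matrix()[:,2]
for b,dt in((.035,0),(.035,-4),(.035,6)):
    t=np.radians(42+dt);P=p-b*z-np.array([.01,0,0]);T=grasp(42+dt,0)[1]
    print(run(q0,[(P,T,5)]),clear(P,T))
E
```

```text
t 22.02 p [ 0.56   -0.1362  0.1673] z [ 0.667 -0.031 -0.744] yax [ 0.047  0.999 -0.   ] F [ -0.7 -15.    2.6] w 0.157 q [-0.14  0.29  0.37  2.39  3.8   0.31 -2.15]
(array([-0.10950409,  0.1703946 ,  0.3375705 ,  2.4367372 ,  3.87993068,
        0.24899376, -2.19170634]), np.float64(4.855242786854203e-16), np.float64(0.013681206838655854), np.float64(0.0032627972658882953)) 0.0209079969859616
(array([-0.13136703,  0.1617327 ,  0.35696494,  2.39362394,  4.33389635,
        0.17      , -2.6466528 ]), np.float64(3.188872858294072e-16), np.float64(0.012578727773551436), np.float64(0.0)) 0.017435683935541596
(array([ 0.86155632,  0.26030905, -0.7079027 ,  2.44      ,  3.09732748,
        0.32634687, -1.3147816 ]), np.float64(2.990526423517533e-15), np.float64(0.015312678660287696), np.float64(0.0)) 0.026716287303339123
```

Seated at about 15 N in total, so around 11 N on the screw. Unload, then open and back off.

>>> drive_tool(series=[-1,0,-2,0,0,0,0,-1,0,-2,0,0,0,0,-1,0,-1,0,0,0,0,-1,0,0,0,0,0,0])

```text
t: 22.52
eef_pos: [0.5601, -0.1366, 0.1672]
tool_rot: [0.358, 0.018, 0.934, -0.006]
contact_force: [-6.6, -3.1, 7.5]
gripper_width: 0.15
```

>>> drive_tool(series=[0.2,0,0,0,0,0,0,0.2,0,0,0,0,0,0,0.2,0,0,0,0,0,0,0.2,0,0,0,0,0,0,0.2,0,0,-10,0,0,0,0.2,0,0,-10,0,0,0,0.2,0,0,-8,0,0,0,0.2,0,0,0,0,0,0,0.2,0,0,0,0,0,0])

```text
t: 23.65
eef_pos: [0.5419, -0.135, 0.188]
tool_rot: [0.358, 0.017, 0.934, -0.005]
contact_force: [-0.3, -0.5, -0.0]
gripper_width: 0.601
```

```bash
python3 - <<'E'
from h import *
from station import bot
p,R=obs()
o=[]
for n in("top","scene"):
    c=bot.read_camera(n);np.savez(n+"5.npz",**c);im=c["pixels"]
    im=im[125:235,190:380] if n=="top" else im[100:230,150:340]
    o.append(cv2.resize(im,(570,int(im.shape[0]*570/im.shape[1])),interpolation=cv2.INTER_CUBIC))
cv2.imwrite("pics/b5.png",np.vstack(o)[:600])
E
```

```text
t 23.65 p [ 0.5419 -0.135   0.188 ] z [ 0.668 -0.022 -0.744] yax [0.036 0.999 0.002] F [-0.3 -0.5 -0. ] w 0.601 q [-0.1   0.21  0.32  2.41  3.88  0.26 -2.21]
```

View pics/b5.png

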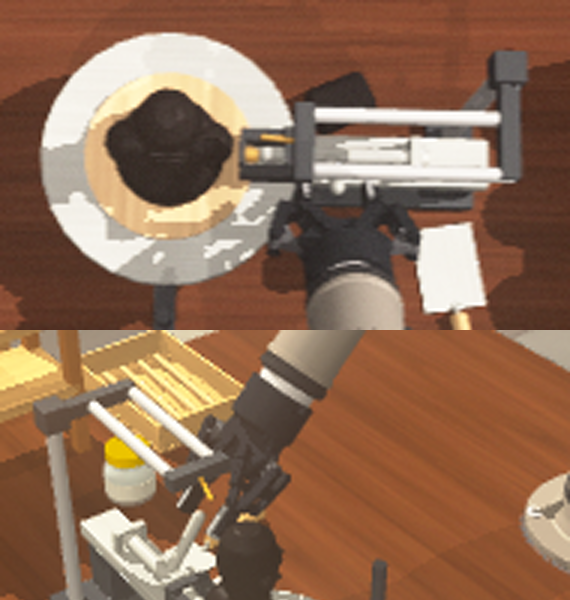

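The bolt nose lies against the brass screw at (252,153) inside the keeper. The fingers at (310,188) and (372,190) are clear of the handle tip at (340,188), with the wrist force near zero. Handing in.

```bash
python3 - <<'E'
from station import bot
print(bot.hand_in())
E
```

```text
the job is handed in; nothing more can be done
None
```

I turned the turntable by its peg to about 0.00 rad and slid the bolt in by its handle. It seated on the stop screw at about 62 mm. I pressed to about 15 N at the wrist, which leaves roughly 11 N on the screw after sliding friction. Then I unloaded, let go, backed off about 28 mm and handed in at about 23.7 s.

**Last checks:**
- **Fit:** the last picture showed the keeper facing the bolt and the bolt nose against the screw.
- **Contact:** the wrist force was about 0.6 N, so the robot was touching nothing. The open fingers still straddled the handle, clear of it.
- **Bystanders:** nothing looked displaced in the cropped views, but I did not measure the bystanders' final positions.
- **Keeper angle:** the picture put the keeper's centre about 2 mm off line, roughly 0.02 rad, against about 0.00 rad from the peg position. Both are within the 0.06 rad limit.

**What went wrong on the way:** my first approach to the handle ran into joint limits (joints 3, 6 and 7 at their limits, joint 4 close). I fitted a model of the arm and turned its wrist over before coming in again. My first version of that model was about 30 mm off in one pose, and I corrected it before using it near the rails.

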